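# Set up the gauge and hold the hatch leaf at 60 degrees for tacking the stay

### The job

The stay is about to be tacked onto this access hatch. Stand the flat 60-degree setting gauge upright on its square foot on the bench, close beside the right-hand side of the frame near the hinge, square to the frame with its sloping edge leaning the same way as the leaf will when open, and let go of it; then raise the leaf to 60 degrees and finish still holding it there, steady, clear of the gauge and propped by nothing but you. Leave the gauge standing and the other things on the bench where they are.

Things in the scene. Friction and masses are not known exactly. Their poses are not given: they have to be found in the camera images.
- gauge: Setting gauge: aluminium plate 15 mm thick, 0.22 kg, flat on the bench at first. Foot 55 x 15 mm; edges square to it at x = -27.5 (138 mm long) and x = +27.5 (50 mm long), joined by the edge sloping 60 degrees to the foot. Origin: middle of the foot's face. x along the foot, y through the thickness (+-7.5), z from foot to tip: level now (y down, origin 7.5 mm above the bench), up when standing
- frame: Hatch frame of 30 mm square stainless tube, 220 (x) by 260 mm (y) outside, clamped flat on the bench, immovable. Origin: centre of its underside. x runs from the handle side (near the robot) to the hinge side, y to the left: its right-hand side is the tube face at y = -130 mm. Two strap clamps on the left tube stand 58 mm high
- hinge (a point): Middle of the hinge axis: frame x = +104 mm, y = 0, 32 mm above the bench; the axis runs along the frame's y
- leaf (a joint): Opening angle of the hatch leaf, rad: 0 = shut flat on the frame, 1.047 = 60 degrees, range 0 to 1.9. Free hinge, no stay or spring: the leaf falls shut below 90 degrees. Leaf: folded stainless pan, about 0.7 kg, 250 mm wide, 15 mm thick, from 4 to 209 mm in front of the hinge axis, underside level with the axis when shut. The free edge rises and swings away from the robot
- handle (a point): Middle of the grip bar of the leaf's bow handle: round bar 12 mm thick, 110 mm long along the leaf's y, 165 mm in front of the hinge axis and 55 mm above the leaf's underside (34 mm finger room under the bar); 87 mm above the bench when shut. Swings about the hinge axis at 174 mm radius
- caster: Bystander: swivel caster standing on its 90 x 75 mm plate with the wheel up, 110 mm high; origin centre of the plate's underside
- stay: Bystander: slotted flat stay bar, 190 x 20 x 5 mm, lying on the bench; origin near its centre, underside
- hammer: Bystander: hammer lying on the bench, 260 mm long, wooden handle; origin mid-length, underside
- tape: Bystander: tape measure standing on the bench, 70 x 34 x 62 mm, black; origin centre of its underside
- leaf_edge (a point): Middle of the leaf's free edge, top side: 209 mm in front of the hinge axis and 15 mm above the leaf's underside. Sites on the leaf turn with it; their axes are the frame's when shut, and opening turns them about +y
Not all that is in view belongs to the job. Of the things shaped like the gauge, the aluminium one is meant.

How it is judged:
By the outcome, as a careful person would: the job done as asked, in the order asked, and still so for the second after the job is handed in, while the arm keeps its last pose, push and grip.
It also fails if it takes over 61 s, if anything falls off the work surface, if the arm or the gripper's body presses on something with over 40 N, if the wrist force passes 120 N, or if a joint passes its speed limit or range.

### The arm

A 6-joint arm with a two-finger parallel gripper is mounted at the origin on the work surface. World frame = base frame: x ahead of the robot, y to its left, z up, the work surface at z = 0. Lengths are in m, angles in rad, forces in N, time in s.
With the tool pointing down it reaches from about 0.35 to 0.975 m from the base axis. Payload 4.9 kg.
Tool frame: the origin (TCP) lies at the very end of the fingers, on their centre line; the grasp point (between the pads) lies 19 mm behind it (manip.grip_depth is the distance from the TCP to the grasp point, in m); z points along the fingers, x is the direction in which the jaws open and shut, and the axes are right-handed (so a half turn about z gives the same grasp; the last joint's range is limited). The gripper opens to 85 mm and grips with 20 to 120 N. Pads are 22 mm wide; open, the fingers measure 114 mm over their backs; the gripper's body (76 mm by 85 mm) begins 54 mm behind the grasp point. The pads swing forward as they close: fully open they stand 13 mm farther back than shut.
Start: joints at [1.078, 0.053, 1.613, -0, 1.476, -0.119], TCP at [0.228, 0.582, 0.231] pointing down, gripper open.
Joint ranges: [-3.01, 3.01], [-1.01, 2.22], [0.06, 2.58], [-1.02, 4.17], [0.09, 2.62], [-3.14, 3.14]. Speed limits (rad/s): [2.57, 2.57, 3.14, 3.14, 3.14, 3.14].

### API

Orientations are given as a unit quaternion [w, x, y, z].
In Python, from plant import manip gives the robot as it stands. The module is installed in compiled form; this text tells all that it offers.
- The arm moves only by the shell command python3 -m crank 'ROWS' [OPENING]. ROWS is JSON, a list of rows, each a list of 4 numbers: the shift along the tool's x, y, z in cm, then the turn about the tool's z in units of 6 degrees (1.0 is 6 degrees). A call has 1 to 10 rows; each row shifts and turns the commanded pose from where the row before left it, along the tool's axes as they then stand; what a row does not reach is not made up. A row lasts 1/12 s, in which the tool goes at most 41.7 mm and 7.16 degrees, less where a joint would pass 70% of its speed; a pose out of reach is approached as far as the arm can. A call with a gripper value outside its range is refused whole. OPENING is the opening, from 0 (shut) to 1 (fully open), set as the call begins (- or left out, the last holds). The fingers move at their own pace and stop on an object; the grip force is fixed at half the most. Time passes only in rows, so rows that do not move let the fingers close. It gives the time, the measured TCP pose, the force and the opening at its end, in the units of the state.
- manip.state(): the state, without advancing time (a new reading comes with each control period).
- manip.grab_frame(name): name is "scene" or "top" or "wrist"; returns a dict with "img" (480x640x3 uint8, red, green, blue), "intrinsics" (3x3 intrinsics, pixels), "position" and "orientation" of the camera in the world. Camera axes: x right, y up, looking along -z (the intrinsics and any distortion apply to the point x, -y, -z); pixel columns grow to the right and rows downward; lengths in m; the calibration is good to about 2 mm. A picture is of the moment at which its call begins. There is no depth.
- manip.job_done(): hands the job in, once; it reports no verdict.
The state is a dict: "time": time; "joint_pos": joint angles; "joint_vel": joint speeds; "joint_efforts": joint torques, N m; "tool_pos": TCP position; "tool_rot": TCP orientation; "contact_force": force on the tool from outside, world axes, zero at the start; "ft_torque": the same for the moment, N m; "gripper_width": opening from 0.0 (shut) to 1.0 (fully open).
Only numpy, scipy, OpenCV 4.12 (cv2) and the standard library are available. Lean on these libraries where they do the work, as an engineer would, in place of code of your own. Each camera call takes 0.05 s, during which the arm holds its last target.

## Working session

There is one attempt and no reset: what is moved stays moved. The work goes in short steps, Python scripts to look and compute and a shell command to move; the robot and the scene stay as the last step left them, time stands still between calls to the robot, and variables do not carry over. Pictures are saved under pics/ and viewed, and the job is handed in when it is done.

```bash
ls; mkdir -p pics; python3 - <<'E'
from plant import manip
import cv2,json
s=manip.state(); print(s)
for n in ["scene","top","wrist"]:
    f=manip.grab_frame(n); cv2.imwrite(f"pics/{n}0.png",f["img"][:,:,::-1]); print(n,f["intrinsics"],f["position"],f["orientation"],[k for k in f])
E
```

```text
pics
{'time': 0.0, 'joint_pos': array([ 1.07801591e+00,  5.33590786e-02,  1.61429857e+00, -2.89097881e-05,
        1.47600485e+00, -1.18969218e-01]), 'joint_vel': array([-0.00011572,  0.00116379, -0.00115329,  0.00020353, -0.0001035 ,
        0.00058892]), 'joint_efforts': array([-1.95716989e-04, -3.93664491e+01, -3.70185292e+01, -6.21177878e-05,
        6.78893208e-03, -9.66442030e-06]), 'tool_pos': array([0.22791915, 0.58128658, 0.23005892]), 'tool_rot': array([ 4.90231533e-04,  8.26184617e-01,  5.63398533e-01, -9.11556051e-04]), 'contact_force': array([-0.10783694,  0.45409046,  0.3856368 ]), 'ft_torque': array([-0.04574792,  0.00904862, -0.02092543]), 'gripper_width': 0.9997264947642931}
scene [[440.43646404   0.         318.24232438]
 [  0.         440.43646404 226.38404935]
 [  0.           0.           1.        ]] [1.16934367 0.16527263 0.92496131] [0.61836521 0.21321261 0.24742671 0.71480408] ['img', 'intrinsics', 'position', 'orientation']
top [[436.18232078   0.         322.50866696]
 [  0.         436.18232078 237.30890063]
 [  0.           0.           1.        ]] [0.32564943 0.06919823 1.10458473] [-0.69131296 -0.06948512  0.07495862  0.71528974] ['img', 'intrinsics', 'position', 'orientation']
wrist [[408.9222135    0.         316.14650725]
 [  0.         408.9222135  237.83912487]
 [  0.           0.           1.        ]] [0.154607   0.60979166 0.37192316] [ 0.81603394 -0.12919988 -0.08691768  0.55663391] ['img', 'intrinsics', 'position', 'orientation']
```

View pics/scene0.png

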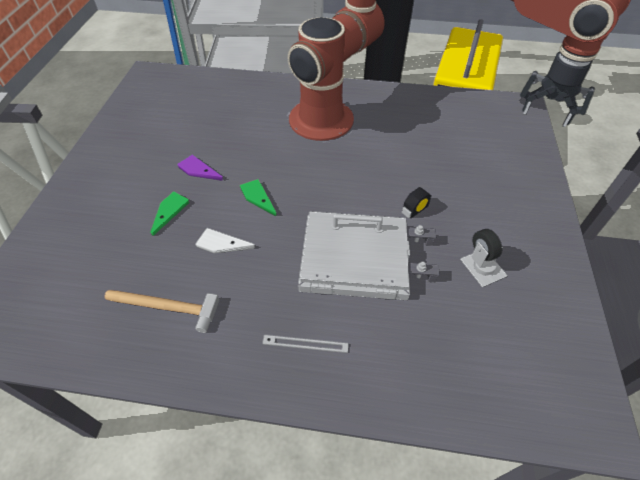

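View pics/top0.png

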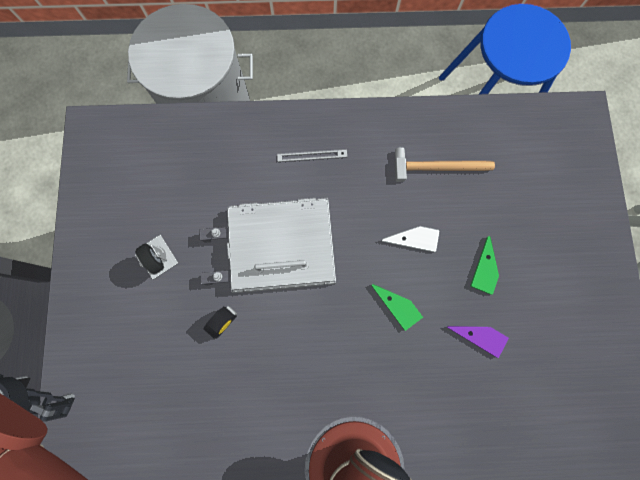

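View pics/wrist0.png

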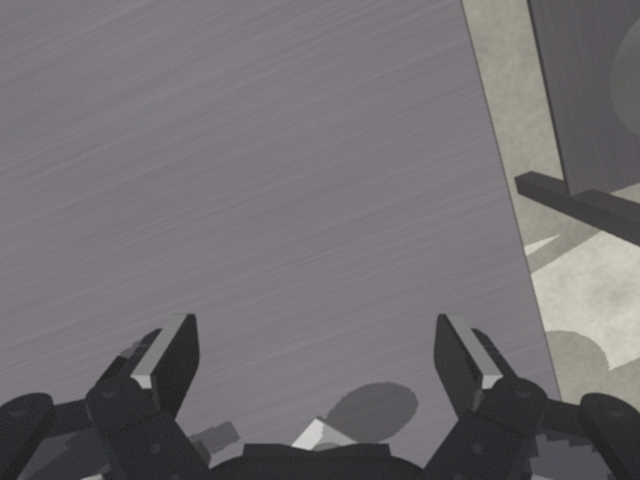

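The top view shows the aluminium gauge at about (412,239), tip to the left (+y) and short edge facing up (+x). The hatch is at about (282,245), handle on the near side, with hinge dots at the top. The coloured gauges are decoys. Next I'll measure the positions.

```bash
cat > h.py <<'E'
from plant import manip
import numpy as np, cv2
from scipy.spatial.transform import Rotation as R
def cam(n):
    f=manip.grab_frame(n); q=f["orientation"]; f["R"]=R.from_quat([q[1],q[2],q[3],q[0]]).as_matrix(); return f
def ray(f,u,v):
    K=f["intrinsics"]; d=np.array([(u-K[0,2])/K[0,0],-(v-K[1,2])/K[1,1],-1.0]); return f["position"],f["R"]@d
def onz(f,u,v,z):
    p,d=ray(f,u,v); return p+d*(z-p[2])/d[2]
def proj(f,P):
    K=f["intrinsics"]; c=f["R"].T@(np.array(P)-f["position"]); return K[0,0]*c[0]/-c[2]+K[0,2], K[1,1]*-c[1]/-c[2]+K[1,2]
def yaw():
    s=manip.state(); q=s["tool_rot"]; M=R.from_quat([q[1],q[2],q[3],q[0]]).as_matrix(); return s,M
E
python3 - <<'E'
from h import *
for n,box in [("top",(365,215,450,262)),("scene",(185,220,262,258))]:
    f=cam(n); im=f["img"]; x0,y0,x1,y1=box
    sub=im[y0:y1,x0:x1]; m=((sub.min(2)>150)).astype(np.uint8)
    cs,_=cv2.findContours(m,cv2.RETR_EXTERNAL,cv2.CHAIN_APPROX_NONE); c=max(cs,key=cv2.contourArea)
    for eps in (1.5,2.5):
        a=cv2.approxPolyDP(c,eps,True)[:,0]+[x0,y0]; print(n,eps,a.tolist(),cv2.contourArea(c))
        print(np.round([onz(f,u,v,.015)[:2] for u,v in a],4).tolist())
    b,d=(210,185,350,310) if n=="top" else (290,200,425,310),0
    x0,y0,x1,y1=b
    cv2.imwrite(f"pics/{n}_fr.png",cv2.resize(im[y0:y1,x0:x1,::-1],None,fx=5.5,fy=4.8*1,interpolation=cv2.INTER_CUBIC)[:600,:800])
    x0,y0,x1,y1=box
    cv2.imwrite(f"pics/{n}_ga.png",cv2.resize(im[y0:y1,x0:x1,::-1],None,fx=9,fy=9,interpolation=cv2.INTER_CUBIC))
E
```

```text
top 1.5 [[439, 231], [419, 226], [382, 240], [435, 251]] 806.5
[[0.5581, -0.2421], [0.5729, -0.1919], [0.5395, -0.0946], [0.5065, -0.2273]]
top 2.5 [[439, 231], [419, 226], [382, 240], [435, 251]] 806.5
[[0.5581, -0.2421], [0.5729, -0.1919], [0.5395, -0.0946], [0.5065, -0.2273]]
scene 1.5 [[196, 242], [197, 246], [213, 252], [253, 245], [252, 243], [208, 228]] 733.5
[[0.5578, -0.2408], [0.5696, -0.2344], [0.5817, -0.1888], [0.5461, -0.0944], [0.5403, -0.0984], [0.5095, -0.2239]]
scene 2.5 [[196, 242], [197, 246], [213, 252], [253, 245], [208, 228]] 733.5
[[0.5578, -0.2408], [0.5696, -0.2344], [0.5817, -0.1888], [0.5461, -0.0944], [0.5095, -0.2239]]
```

View pics/top_fr.png

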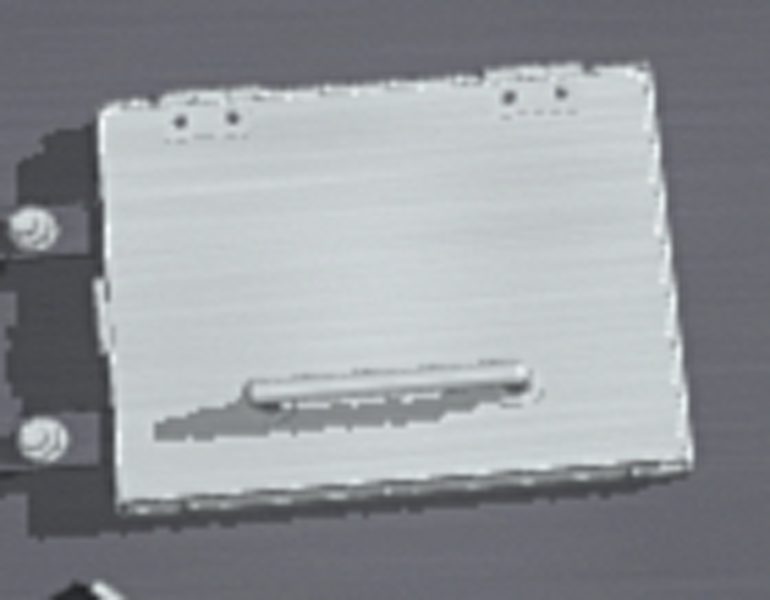

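View pics/scene_fr.png

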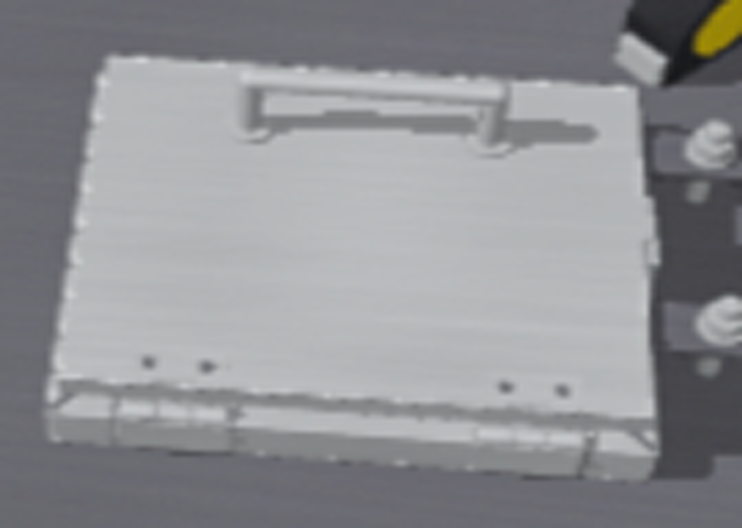

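View pics/top_ga.png

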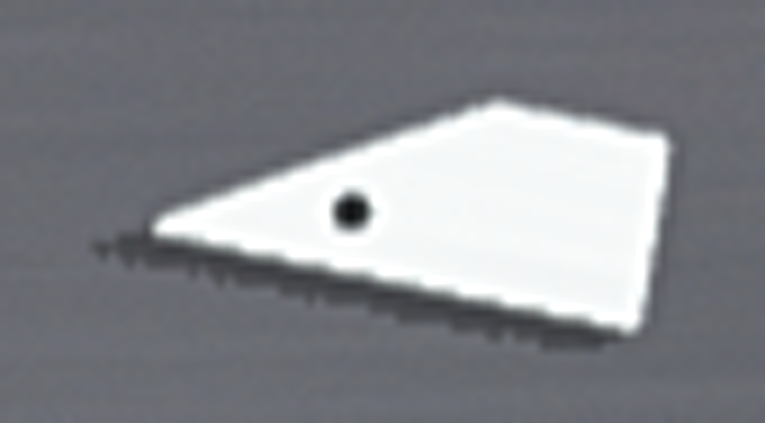

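```bash
python3 - <<'E'
from h import *
f=cam("top")
P=lambda x,y,z,c=f,o=(210,185,5.5,4.8): onz(c,o[0]+(x+.5)/o[2]-.5,o[1]+(y+.5)/o[3]-.5,z)[:2]
TL,TR,BR,BL=[P(*a,.047) for a in [(100,106),(650,67),(692,463),(118,503)]]
hb=[P(*a,.093) for a in [(246,388),(530,371)]]
print("top",np.round([TL,TR,BR,BL],4).tolist(),np.round(hb,4).tolist())
g=cam("scene"); o=(290,200,5.5,4.8)
Q=lambda x,y,z: P(x,y,z,g,o)
# scene: nearR corner(left top), nearL, hinge
S=[Q(*a,.047) for a in [(105,57),(638,87),(655,413),(55,380)]]
print("scene",np.round(S,4).tolist(), np.round([Q(240,78,.093),Q(508,90,.093)],4).tolist())
def ang(a,b): d=b-a; return np.degrees(np.arctan2(d[1],d[0])),np.linalg.norm(d)
print(ang(TR,TL),ang(BR,BL),ang(BL,TL),ang(BR,TR),ang(hb[1],hb[0]))
print(ang(S[0],S[1]),ang(S[3],S[2]),ang(S[0],S[3]),ang(S[1],S[2]))
for n in ("top",):
  pass
s,M=yaw(); print(M.round(3), s["tool_pos"])
E
```

```text
top [[0.6314, 0.2921], [0.6443, 0.0404], [0.4356, 0.0296], [0.424, 0.2823]] [[0.4737, 0.2192], [0.478, 0.0984]]
scene [[0.4424, 0.033], [0.4274, 0.2831], [0.6287, 0.2948], [0.6466, 0.0443]] [[0.4857, 0.1016], [0.4765, 0.22]]
(np.float64(92.92586221163202), np.float64(0.2520523037275147)) (np.float64(92.61206443778987), np.float64(0.25293384900364135)) (np.float64(2.7248410101432037), np.float64(0.2076398685745816)) (np.float64(2.96677402778402), np.float64(0.209023906173195)) (np.float64(92.02168132370531), np.float64(0.12082419084195715))
(np.float64(93.43286686382265), np.float64(0.25053651408511945)) (np.float64(94.07464372807051), np.float64(0.2511423773533109)) (np.float64(3.1523289636669443), np.float64(0.20448937157898625)) (np.float64(3.3160643303806387), np.float64(0.20167432253060352))
[[ 0.365  0.931 -0.   ]
 [ 0.931 -0.365 -0.   ]
 [-0.    -0.    -1.   ]] [0.22815419 0.58171793 0.23103051]
```

```bash
python3 -m crank '[[-3,2.75,0,0],[-3,2.75,0,0],[-3,2.75,0,0],[-3,2.75,0,0],[-3,2.75,0,0],[-3,2.75,0,0],[-3,2.75,0,0],[-3,2.75,0,0],[-3,2.75,0,0],[-3,2.75,0,0]]' 
python3 -m crank '[[-3,2.75,0,0],[-3,2.75,0,0],[-3,2.75,0,0],[-3,2.75,0,0],[-3,2.75,0,0],[-3,2.75,0,0],[-3,2.75,0,0],[-3,2.75,0,0],[-3,2.75,0,0],[-3,2.75,0,0]]'
python3 -m crank '[[-3,2.75,0,1],[0,0,0,1.1],[0,0,0,1.1],[0,0,0,1.1],[0,0,0,1.1],[0,0,0,1.1],[0,0,0,1.1],[0,0,0,1.1],[0,0,0,1.1],[0,0,0,1.1]]'
python3 -m crank '[[0,0,3,1.1],[0,0,3,1.1],[0,0,3,0.75],[0,0,0,0],[0,0,0,0]]'
python3 - <<'E'
from h import *
s,M=yaw(); print(s["tool_pos"],np.degrees(np.arctan2(M[1,0],M[0,0])),s["joint_pos"].round(2))
f=cam("wrist");cv2.imwrite("pics/w1.png",f["img"][:,:,::-1])
p=s["tool_pos"]; d=np.array([.5366,-.2175,0])-p; print("tool-frame shift",M.T@d*100)
E
```

```text
time: 1.18
tool_pos: [0.3749, 0.2004, 0.2316]
tool_rot: [0.0, 0.826, 0.564, 0.001]
contact_force: [0.8, 0.8, 0.5]
gripper_width: 0.997
time: 2.02
tool_pos: [0.5215, -0.1798, 0.2314]
tool_rot: [0.0, 0.826, 0.563, 0.0]
contact_force: [1.3, 1.0, 0.3]
gripper_width: 1.0
time: 2.85
tool_pos: [0.5358, -0.2155, 0.2313]
tool_rot: [-0.0, 1.0, 0.025, -0.0]
contact_force: [0.4, 0.1, -0.1]
gripper_width: 1.004
time: 3.27
tool_pos: [0.5345, -0.2148, 0.1395]
tool_rot: [-0.001, 0.992, -0.125, -0.002]
contact_force: [0.4, -0.4, 0.3]
gripper_width: 1.0
[ 0.53451708 -0.21482229  0.13951141] -14.39484278863435 [-0.51  0.01  1.81 -0.    1.32 -0.26]
tool-frame shift [ 0.32891424  0.22343232 13.94959914]
```

View pics/w1.png

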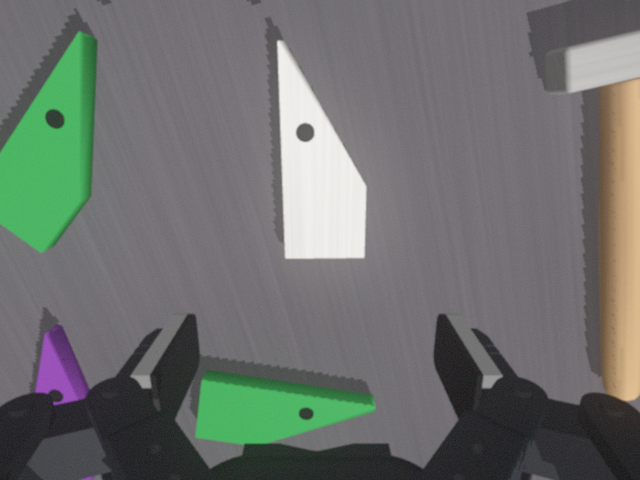

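```bash
python3 - <<'E'
from h import *
f=cam("wrist"); im=f["img"]; m=(im.min(2)>170).astype(np.uint8); m[:, :200]=0; m[:,450:]=0; m[300:]=0
cs,_=cv2.findContours(m,cv2.RETR_EXTERNAL,cv2.CHAIN_APPROX_NONE); c=max(cs,key=cv2.contourArea)
a=cv2.approxPolyDP(c,3,True)[:,0]; s,M=yaw()
P=np.array([onz(f,u,v,.015) for u,v in a]); print(a.tolist(),P[:,:2].round(4).tolist())
print(((P-s["tool_pos"])@M*100).round(2).tolist()); print(f["position"])
# green below
m=((im[:,:,1]>120)&(im[:,:,0]<90)).astype(np.uint8); m[:350]=0
cs,_=cv2.findContours(m,cv2.RETR_EXTERNAL,cv2.CHAIN_APPROX_NONE); c=max(cs,key=cv2.contourArea)
a=cv2.approxPolyDP(c,3,True)[:,0];P=np.array([onz(f,u,v,.015) for u,v in a]);print(((P-s["tool_pos"])@M*100).round(2).tolist())
E
```

```text
[[275, 40], [282, 255], [360, 255], [362, 184]] [[0.5411, -0.0977], [0.5077, -0.2304], [0.5606, -0.244], [0.5727, -0.1953]]
[[-2.58, -11.59, 12.83], [-2.51, 2.09, 12.84], [2.95, 2.09, 12.86], [2.92, -2.92, 12.86]]
[ 0.5556663  -0.13978046  0.28373088]
[[-10.1, 17.7, 12.84], [-5.24, 18.62, 12.85], [4.18, 15.11, 12.87], [4.13, 13.86, 12.87], [3.28, 14.24, 12.87], [-9.05, 12.1, 12.83]]
```

```bash
python3 -m crank '[[0.2,0.4,3,0],[0,0,3,0],[0,0,3,0],[0,0,2.5,0],[0,0,1,0],[0,0,0.6,0],[0,0,0,0],[0,0,0,0]]' 0.74
python3 -m crank '[[0,0,0.25,0],[0,0,0,0],[0,0,0,0]]'
python3 - <<'E'
from h import *
f=cam("wrist");cv2.imwrite("pics/w2.png",f["img"][:,:,::-1])
E
```

```text
time: 4.03
tool_pos: [0.5384, -0.2208, 0.0126]
tool_rot: [0.001, 0.992, -0.126, 0.002]
contact_force: [-0.4, -0.5, -0.2]
gripper_width: 0.739
time: 4.28
tool_pos: [0.5375, -0.2203, 0.0091]
tool_rot: [0.0, 0.992, -0.126, 0.001]
contact_force: [0.1, 0.2, 0.5]
gripper_width: 0.736
```

View pics/w2.png

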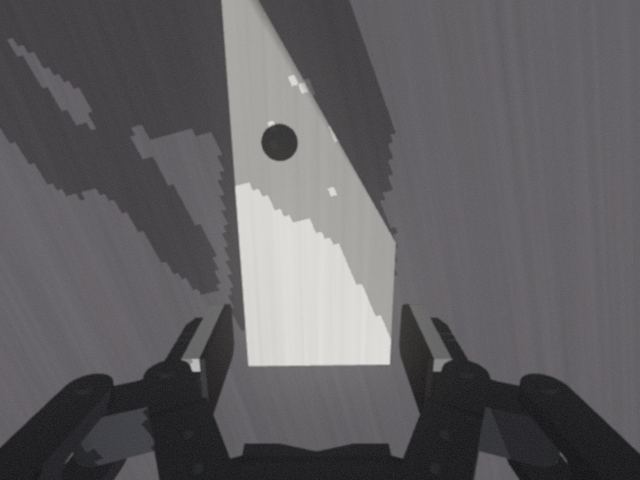

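```bash
python3 -m crank '[[0,0,0.4,0],[0,0,0,0],[0,0,0,0]]'
python3 -m crank '[[0,0,0.3,0],[0,0,0,0],[0,0,0,0]]'
python3 -m crank '[[0,0,0.2,0],[0,0,0,0],[0,0,0,0]]'
```

```text
time: 4.58
tool_pos: [0.5364, -0.2197, 0.0034]
tool_rot: [-0.0, 0.992, -0.126, -0.0]
contact_force: [-1.2, 0.8, 0.5]
gripper_width: 0.742
time: 4.83
tool_pos: [0.5365, -0.2198, 0.0004]
tool_rot: [-0.0, 0.992, -0.126, -0.0]
contact_force: [-0.2, -0.1, 0.2]
gripper_width: 0.734
time: 5.08
tool_pos: [0.5366, -0.2199, -0.0014]
tool_rot: [-0.0, 0.992, -0.126, -0.0]
contact_force: [-0.1, 0.1, -0.1]
gripper_width: 0.738
```

```bash
python3 -m crank '[[0,0,0.15,0],[0,0,0,0],[0,0,0,0],[0,0,0,0],[0,0,0,0],[0,0,0,0],[0,0,0,0]]' 0
python3 -m crank '[[0,0,-1,0],[0,0,-1.5,0],[0,0,-3,0],[0,0,-3,0],[0,0,-1.5,0],[0,0,0,0],[0,0,0,0]]'
python3 - <<'E'
from h import *
for n in ("wrist","scene"):
    f=cam(n);im=f["img"][:,:,::-1]
    if n=="scene": im=cv2.resize(im[120:300,100:340],None,fx=3,fy=3)
    cv2.imwrite(f"pics/{n}3.png",im)
E
```

```text
time: 5.67
tool_pos: [0.5375, -0.2203, -0.0017]
tool_rot: [0.0, 0.992, -0.126, 0.001]
contact_force: [-1.0, 1.3, 5.2]
gripper_width: 0.626
time: 6.25
tool_pos: [0.5367, -0.22, 0.0976]
tool_rot: [0.0, 0.992, -0.126, 0.0]
contact_force: [-0.4, -0.4, -3.4]
gripper_width: 0.627
```

View pics/wrist3.png

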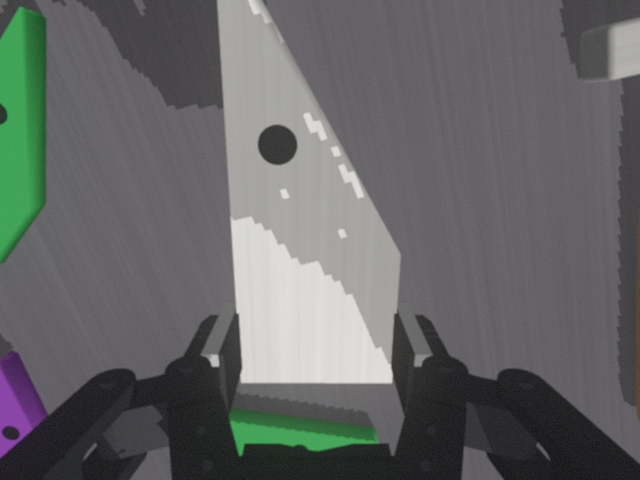

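View pics/scene3.png

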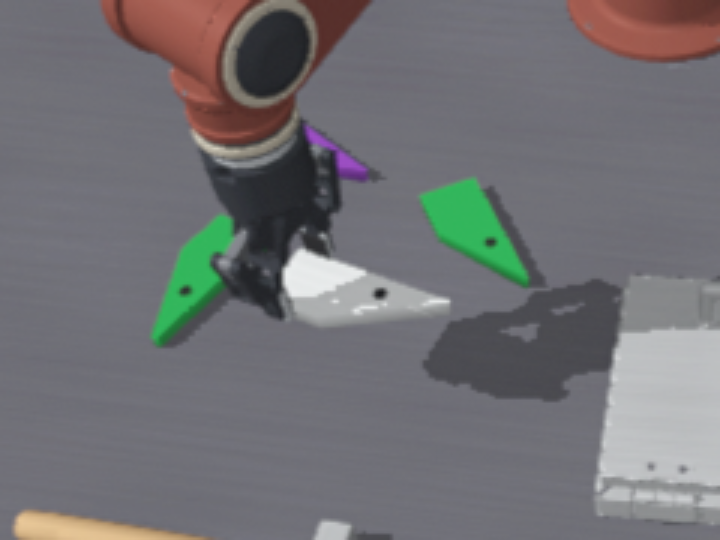

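```bash
python3 -m crank '[[0,0,0,-1],[0,0,0,-1],[0,0,0,-0.9],[1.74,-3.24,0,0],[1.74,-3.24,0,0],[1.74,-3.24,0,0],[1.74,-3.24,0,0],[1.74,-3.24,0,0],[0,0,0,0],[0,0,0,0]]'
cat >> h.py <<'E'
O=np.array([.5375,.1627,0]);c,s_=np.cos(np.radians(3)),np.sin(np.radians(3));F=np.array([[c,-s_,0],[s_,c,0],[0,0,1]])
def fr():
    s,M=yaw(); print("frame mm",((s["tool_pos"]-O)@F*1000).round(1),"yaw",np.degrees(np.arctan2(M[1,0],M[0,0])).round(2),"F",s["contact_force"].round(1),"t",round(s["time"],2),"g",round(s["gripper_width"],3)); return s,M
E
python3 - <<'E'
from h import *
fr()
for n in ("wrist","scene"):
    f=cam(n);im=f["img"][:,:,::-1]
    if n=="scene": im=cv2.resize(im[150:330,220:460],None,fx=3,fy=3)
    cv2.imwrite(f"pics/{n}4.png",im)
E
```

```text
time: 7.18
tool_pos: [0.6143, -0.0518, 0.0945]
tool_rot: [-0.0, 1.0, 0.027, -0.002]
contact_force: [0.0, 0.1, -2.5]
gripper_width: 0.624
frame mm [  65.5 -218.2   94.5] yaw 3.08 F [ 0.   0.1 -2.5] t 7.18 g 0.624
```

View pics/wrist4.png

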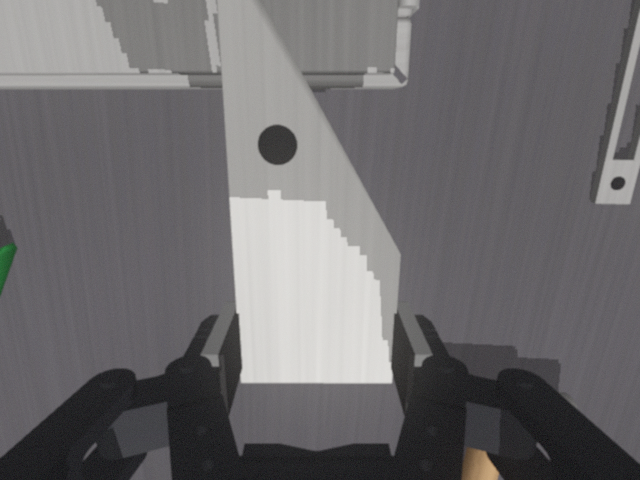

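View pics/scene4.png

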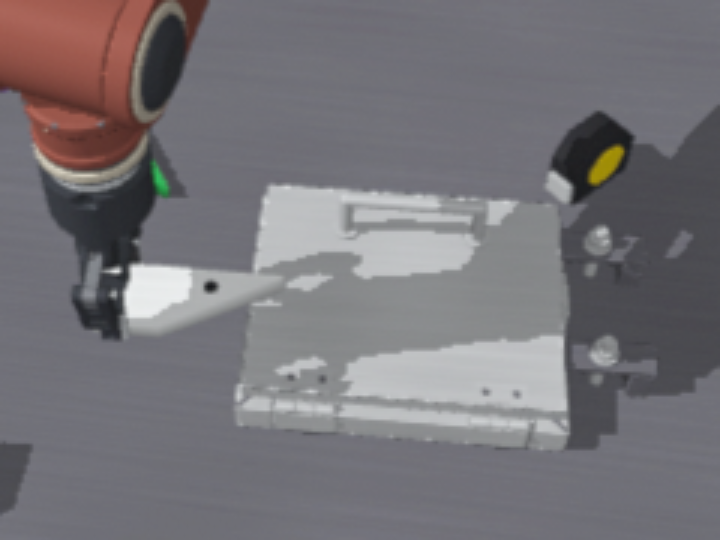

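```bash
python3 -m crank '[[0,0,2.5,0],[0,0,1.8,0],[0,-0.4,0.5,0],[0,-0.4,0.5,0],[0,-0.4,0.5,0],[0,0,0,0]]'
python3 -c "from h import *;fr()"
python3 -m crank '[[0,-0.5,0.3,0],[0,-0.5,0.3,0],[0,-0.5,0.2,0],[0,-0.5,0.2,0],[0,-0.5,0.2,0],[0,0,0,0]]'
python3 -c "
from h import *
fr()
f=cam('wrist');cv2.imwrite('pics/w5.png',f['img'][:,:,::-1])
f=cam('scene');cv2.imwrite('pics/s5.png',cv2.resize(f['img'][150:330,220:460,::-1],None,fx=3,fy=3))"
```

```text
time: 7.78
tool_pos: [0.6162, -0.0426, 0.0411]
tool_rot: [0.001, 1.0, 0.025, 0.001]
contact_force: [-1.5, -3.2, 3.8]
gripper_width: 0.622
frame mm [  67.8 -209.1   41.1] yaw 2.87 F [-1.5 -3.2  3.8] t 7.78 g 0.622
time: 8.28
tool_pos: [0.6175, -0.0183, 0.0318]
tool_rot: [0.002, 1.0, 0.025, 0.004]
contact_force: [1.0, -6.1, 9.0]
gripper_width: 0.627
frame mm [  70.4 -184.9   31.8] yaw 2.87 F [ 1.  -6.1  9. ] t 8.28 g 0.627
```

View pics/w5.png

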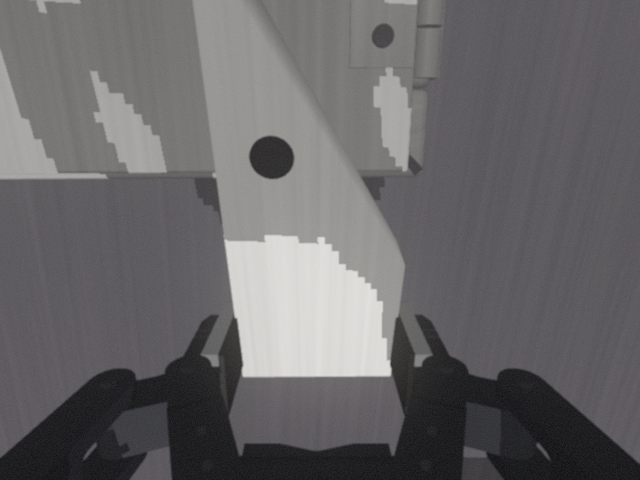

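View pics/s5.png

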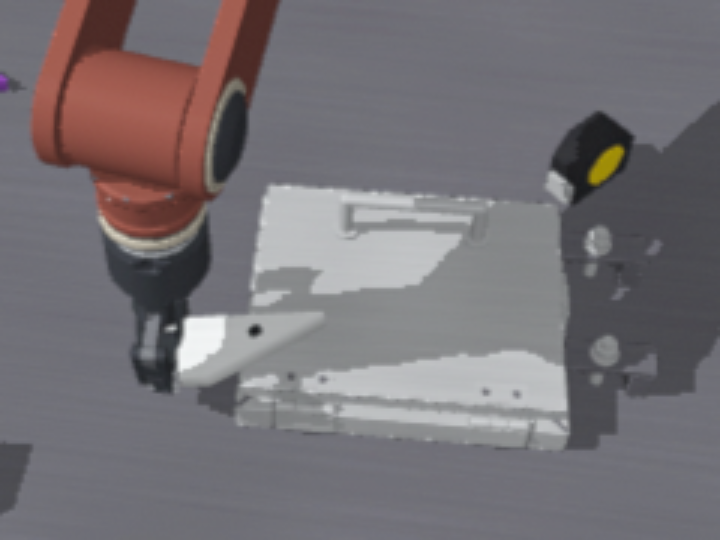

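```bash
python3 -m crank '[[0,0,0,0],[0,0,0,0]]'; python3 -c "from h import *;fr()"
python3 -m crank '[[0,-0.3,0.3,0],[0,-0.3,0.3,0],[0,-0.3,0.3,0],[0,0,0,0],[0,0,0,0]]'; python3 -c "from h import *;fr()"
```

```text
time: 8.55
tool_pos: [0.6175, -0.0183, 0.0319]
tool_rot: [0.001, 1.0, 0.025, 0.004]
contact_force: [0.5, -5.3, 7.0]
gripper_width: 0.627
frame mm [  70.4 -184.9   31.9] yaw 2.84 F [ 0.5 -5.3  7. ] t 8.55 g 0.627
time: 8.97
tool_pos: [0.6179, -0.0111, 0.0233]
tool_rot: [0.003, 1.0, 0.025, 0.005]
contact_force: [1.3, -11.2, 6.2]
gripper_width: 0.623
frame mm [  71.2 -177.8   23.3] yaw 2.85 F [  1.3 -11.2   6.2] t 8.97 g 0.623
```

```bash
python3 -m crank '[[0,-0.4,0.3,0],[0,-0.4,0.3,0],[0,-0.4,0.2,0],[0,-0.4,0,0],[0,0,0,0],[0,0,0,0]]'; python3 -c "from h import *;fr()"
python3 -m crank '[[0,-0.3,0,0],[0,-0.3,0,0],[0,-0.3,0,0],[0,0,0,0],[0,0,0,0]]'; python3 -c "
from h import *
fr()
f=cam('wrist');cv2.imwrite('pics/w6.png',f['img'][:,:,::-1])
f=cam('scene');cv2.imwrite('pics/s6.png',cv2.resize(f['img'][150:330,220:460,::-1],None,fx=3,fy=3))"
```

```text
time: 9.47
tool_pos: [0.6175, 0.0024, 0.0159]
tool_rot: [0.005, 1.0, 0.025, 0.005]
contact_force: [-0.6, -20.4, 10.4]
gripper_width: 0.629
frame mm [  71.5 -164.3   15.9] yaw 2.88 F [ -0.6 -20.4  10.4] t 9.47 g 0.629
time: 9.88
tool_pos: [0.6177, 0.0085, 0.0167]
tool_rot: [0.008, 1.0, 0.025, 0.006]
contact_force: [0.2, -29.3, 11.8]
gripper_width: 0.624
frame mm [  72.  -158.2   16.7] yaw 2.9 F [  0.2 -29.3  11.8] t 9.88 g 0.624
```

View pics/w6.png

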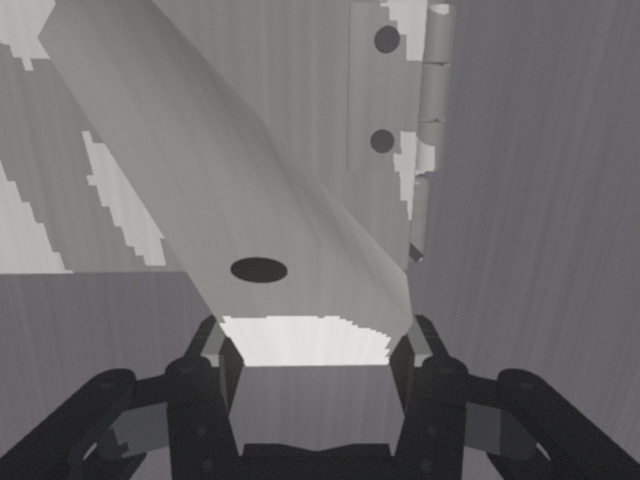

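View pics/s6.png

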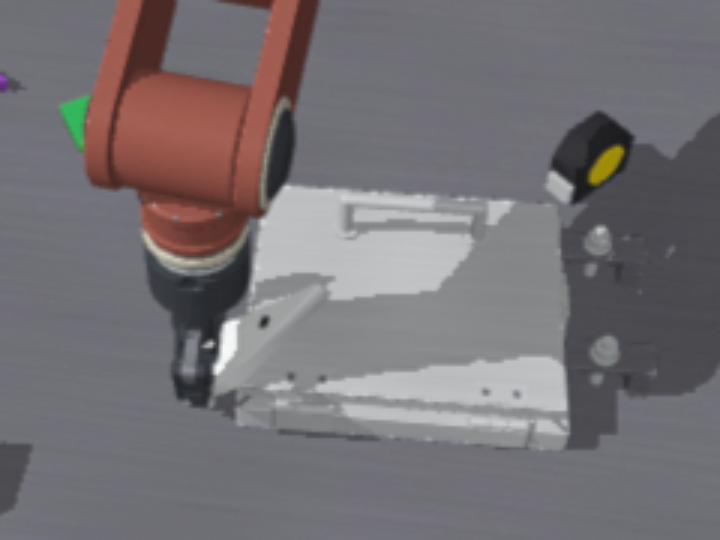

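```bash
python3 -m crank '[[0,-0.1,0.3,0],[0,-0.3,0.2,0],[0,-0.3,0,0],[0,-0.2,0,0],[0,0,0,0],[0,0,0,0]]'; python3 -c "
from h import *
fr()
f=cam('wrist');cv2.imwrite('pics/w7.png',f['img'][:,:,::-1])"
```

```text
time: 10.48
tool_pos: [0.6175, 0.012, 0.0116]
tool_rot: [0.013, 1.0, 0.026, 0.006]
contact_force: [0.2, -48.9, 10.2]
gripper_width: 0.627
frame mm [  72.  -154.6   11.6] yaw 2.94 F [  0.2 -48.9  10.2] t 10.48 g 0.627
```

View pics/w7.png

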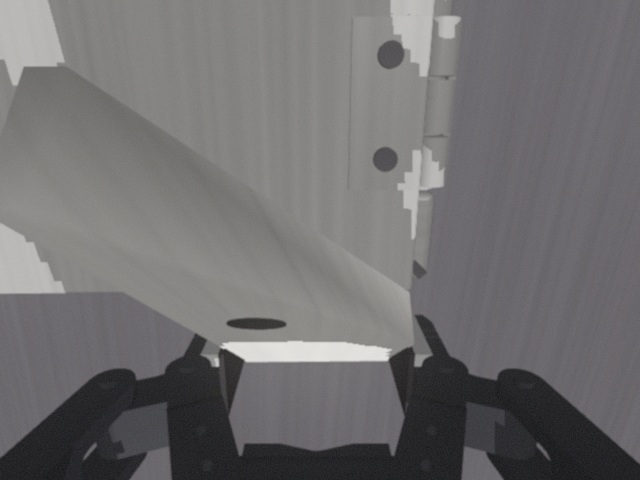

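```bash
python3 -m crank '[[0,-0.3,0,0],[0,-0.2,0,0],[0,0,0,0],[0,0,0,0]]'; python3 -c "from h import *;fr()"
python3 -m crank '[[0,0.5,0,0],[0,0.5,0.2,0],[0,0,0,0],[0,0,0,0]]'; python3 -c "
from h import *
fr()
f=cam('wrist');cv2.imwrite('pics/w8.png',f['img'][:,:,::-1])
f=cam('scene');cv2.imwrite('pics/s8.png',cv2.resize(f['img'][150:330,220:460,::-1],None,fx=3,fy=3))"
```

```text
time: 10.87
tool_pos: [0.6179, 0.0157, 0.0123]
tool_rot: [0.014, 1.0, 0.025, 0.006]
contact_force: [-0.2, -52.4, 12.0]
gripper_width: 0.629
frame mm [  72.6 -151.    12.3] yaw 2.92 F [ -0.2 -52.4  12. ] t 10.87 g 0.629
time: 11.2
tool_pos: [0.6183, 0.0147, 0.0106]
tool_rot: [0.005, 1.0, 0.025, 0.007]
contact_force: [0.4, -21.0, 15.4]
gripper_width: 0.621
frame mm [  72.9 -152.1   10.6] yaw 2.83 F [  0.4 -21.   15.4] t 11.2 g 0.621
```

View pics/s8.png

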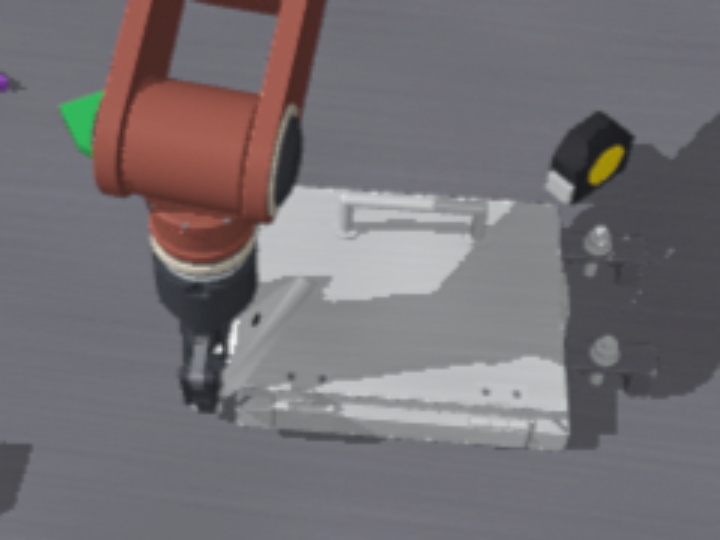

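View pics/w8.png

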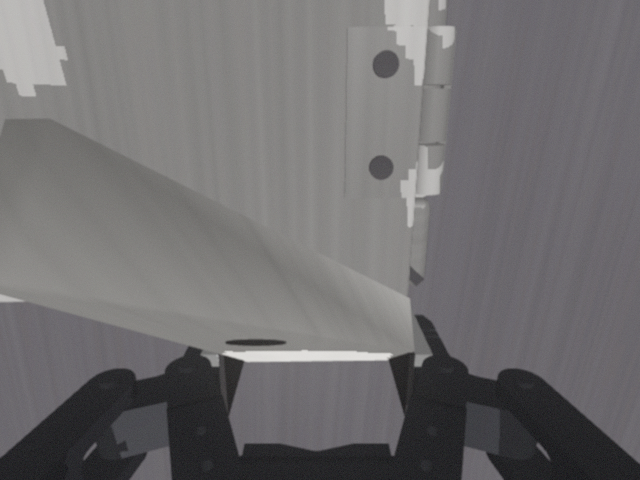

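```bash
python3 -m crank '[[0,-0.5,-0.2,0],[0,-0.5,0,0],[0,-0.3,0,0],[0,-0.3,0,0],[0,0,0,0],[0,0,0,0]]'; python3 -c "from h import *;fr()"
python3 -m crank '[[0,0.5,0,0],[0,0.6,0.1,0],[0,0,0,0],[0,0,0,0]]'; python3 -c "
from h import *
fr()
f=cam('wrist');cv2.imwrite('pics/w9.png',f['img'][:,:,::-1])"
```

```text
time: 11.8
tool_pos: [0.6181, 0.0174, 0.0123]
tool_rot: [0.017, 0.999, 0.026, 0.006]
contact_force: [1.5, -66.9, 9.2]
gripper_width: 0.627
frame mm [  72.9 -149.3   12.3] yaw 2.95 F [  1.5 -66.9   9.2] t 11.8 g 0.627
time: 12.13
tool_pos: [0.618, 0.0175, 0.0119]
tool_rot: [0.007, 1.0, 0.025, 0.006]
contact_force: [-1.3, -28.0, 16.2]
gripper_width: 0.624
frame mm [  72.8 -149.2   11.9] yaw 2.84 F [ -1.3 -28.   16.2] t 12.13 g 0.624
```

View pics/w9.png

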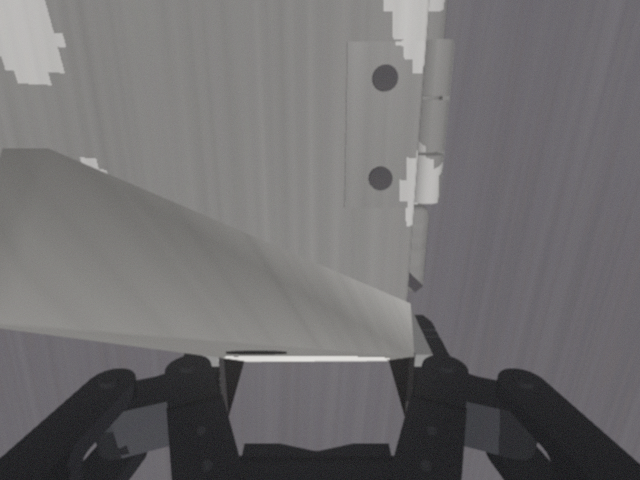

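```bash
python3 -m crank '[[0,0.6,0,0],[0,0,0,0],[0,0,0,0]]'; python3 -c "from h import *;fr()"
python3 -m crank '[[0,0,0,0],[0,0,0,0],[0,0,0,0],[0,0,0,0]]' 0.75; python3 -c "
from h import *
fr()
f=cam('wrist');cv2.imwrite('pics/w10.png',f['img'][:,:,::-1])
f=cam('scene');cv2.imwrite('pics/s10.png',cv2.resize(f['img'][150:330,220:460,::-1],None,fx=3,fy=3))"
```

```text
time: 12.43
tool_pos: [0.618, 0.0173, 0.0118]
tool_rot: [0.002, 1.0, 0.025, 0.006]
contact_force: [-0.7, -9.6, 18.4]
gripper_width: 0.626
frame mm [  72.8 -149.4   11.8] yaw 2.82 F [-0.7 -9.6 18.4] t 12.43 g 0.626
time: 12.77
tool_pos: [0.6127, 0.0205, 0.0049]
tool_rot: [-0.0, 1.0, 0.025, 0.001]
contact_force: [2.4, 0.4, 2.1]
gripper_width: 0.748
frame mm [  67.6 -145.9    4.9] yaw 2.89 F [2.4 0.4 2.1] t 12.77 g 0.748
```

View pics/w10.png

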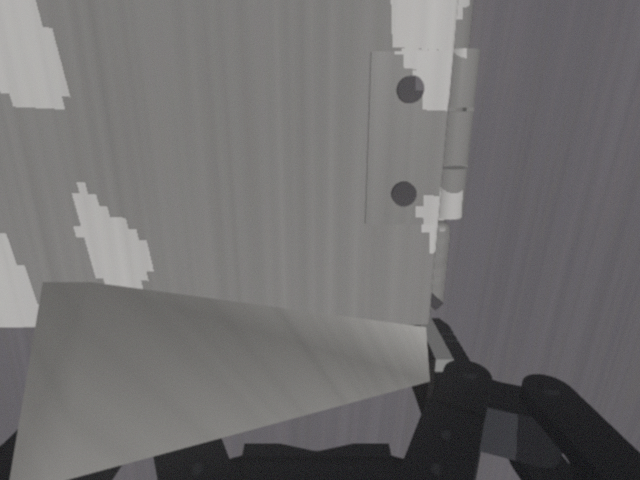

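View pics/s10.png

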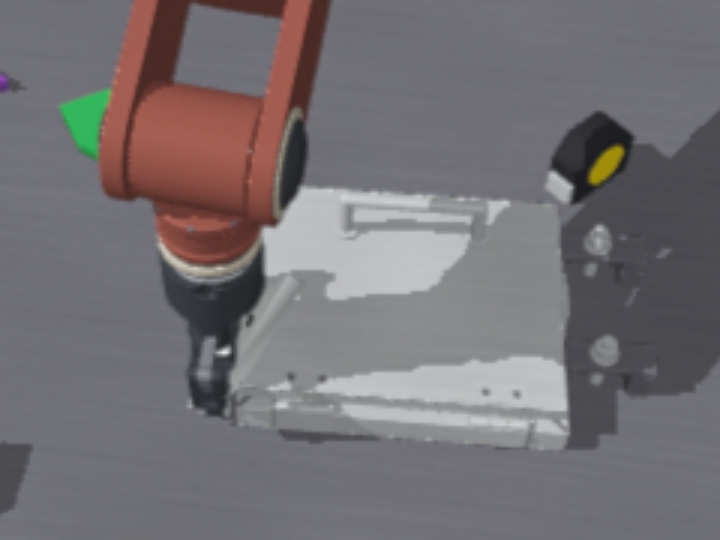

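```bash
python3 -m crank '[[0.2,0,0,0],[0.2,0,0,0],[0,0,0,0],[0,0,0,0]]' 1; python3 -c "from h import *;fr()"
python3 -m crank '[[0,0.5,0,0],[0,1,0,0],[0,1.5,0,0],[0,1.5,-0.5,0],[0,1.5,-1,0],[0,1,-1,0],[0,0,-2,0],[0,0,-2,0],[0,0,0,0]]'; python3 -c "
from h import *
fr()
f=cam('wrist');cv2.imwrite('pics/w11.png',f['img'][:,:,::-1])
f=cam('scene');cv2.imwrite('pics/s11.png',cv2.resize(f['img'][150:330,220:460,::-1],None,fx=3,fy=3))"
```

```text
time: 13.2
tool_pos: [0.615, 0.0206, 0.0035]
tool_rot: [-0.0, 1.0, 0.025, -0.001]
contact_force: [-0.1, -0.1, -0.2]
gripper_width: 0.999
frame mm [  70.  -146.     3.5] yaw 2.89 F [-0.1 -0.1 -0.2] t 13.2 g 0.999
time: 13.95
tool_pos: [0.6231, -0.0517, 0.0759]
tool_rot: [0.001, 1.0, 0.024, 0.005]
contact_force: [0.9, -0.3, 0.8]
gripper_width: 0.996
frame mm [  74.2 -218.6   75.9] yaw 2.8 F [ 0.9 -0.3  0.8] t 13.95 g 0.996
```

View pics/w11.png

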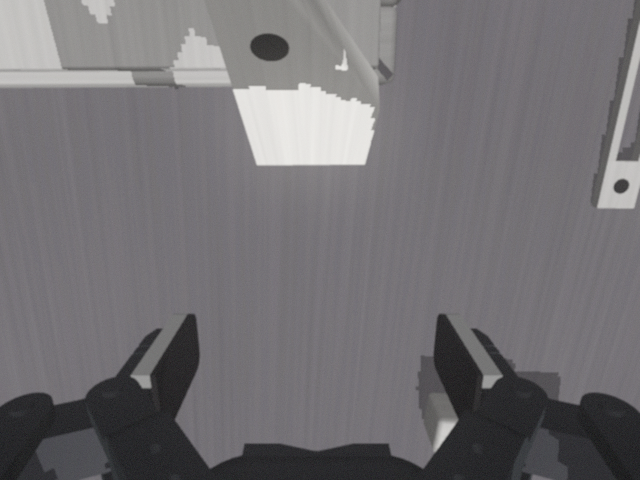

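View pics/s11.png

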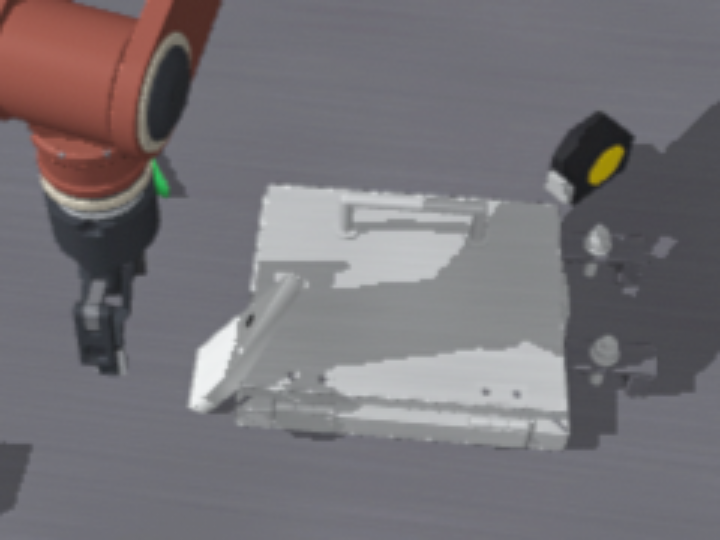

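```bash
python3 - <<'E'
from h import *
f=cam("wrist"); cv2.imwrite("pics/w12.png",f["img"][:,:,::-1]); g=cam("scene");cv2.imwrite("pics/s12.png",cv2.resize(g["img"][225:305,270:350,::-1],None,fx=7,fy=7,interpolation=cv2.INTER_CUBIC))
for z in (0,.0075,.013):
  print(z,[((onz(f,u,v,z)-O)@F*1000).round(1).tolist() for u,v in [(257,165),(365,163)]], [((onz(g,220+u/3,150+v/3,z)-O)@F*1000).round(1).tolist() for u,v in [(192,405),(208,410)]])
for z in (.1,.11,.12,.13): print(z,((onz(g,220+295/3,150+278/3,z)-O)@F*1000).round(1).tolist())
fr()
E
```

```text
0 [[41.5, -168.4, 0.0], [97.4, -167.6, 0.0]] [[95.3, -164.4, 0.0], [98.7, -151.0, 0.0]]
0.0075 [[42.6, -167.4, 7.5], [96.5, -166.5, 7.5]] [[99.6, -163.3, 7.5], [103.0, -150.0, 7.5]]
0.013 [[43.4, -166.6, 13.0], [95.9, -165.8, 13.0]] [[102.8, -162.6, 13.0], [106.2, -149.3, 13.0]]
0.1 [34.2, -86.6, 100.0]
0.11 [41.4, -86.0, 110.0]
0.12 [48.6, -85.3, 120.0]
0.13 [55.9, -84.6, 130.0]
frame mm [  70.  -216.5   68.8] yaw 2.87 F [-0.3  0.1  0.5] t 14.15 g 1.0
```

View pics/s12.png

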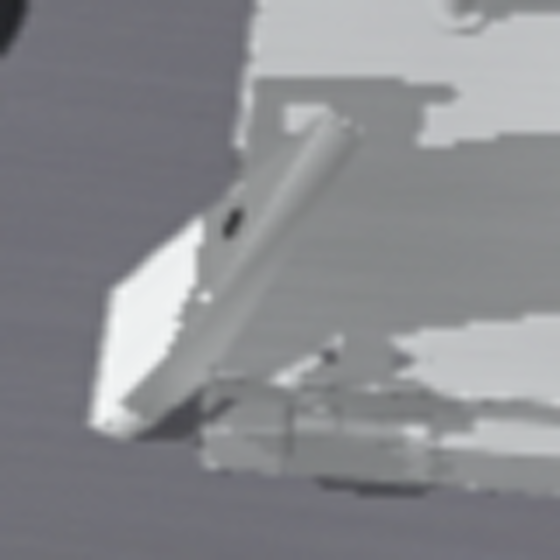

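```bash
python3 -m crank '[[0,0,-3.2,0],[0,0,-3.2,0],[0,0,-3.2,-1],[0,0,0,-1.15],[0,0,0,-1.15],[0,0,0,-1.15],[0,0,0,-1.15],[0,0,0,-1.15],[0,0,0,-1.15],[0,0,0,-1.15]]'
python3 -m crank '[[0,0,0,-1.15],[0,0,0,-1.15],[0,0,0,-1.15],[0,0,0,-1.15],[0,0,0,-1.15],[0,0,0,-0.2],[0,0,0,-0.2],[0,0,0,0]]'
python3 -c "from h import *;fr()"
```

```text
time: 14.98
tool_pos: [0.6183, -0.0493, 0.1633]
tool_rot: [-0.001, 0.877, 0.481, -0.001]
contact_force: [-0.6, 0.3, -0.2]
gripper_width: 0.999
time: 15.65
tool_pos: [0.6188, -0.0494, 0.1643]
tool_rot: [-0.001, 0.682, 0.731, -0.0]
contact_force: [0.7, -0.5, -0.3]
gripper_width: 0.996
frame mm [  70.1 -216.1  164.3] yaw 94.02 F [ 0.7 -0.5 -0.3] t 15.65 g 0.996
```

```bash
python3 -m crank '[[0,0,0,0.17],[3.3,-0.5,0,0],[3.4,-0.6,0,0],[3.4,-0.5,0,0],[0,0,0,0],[0,0,0,0]]'
python3 -c "
from h import *
fr()
f=cam('wrist');cv2.imwrite('pics/w13.png',f['img'][:,:,::-1])
f=cam('scene');cv2.imwrite('pics/s13.png',cv2.resize(f['img'][150:330,220:460,::-1],None,fx=3,fy=3))"
```

```text
time: 16.15
tool_pos: [0.5975, 0.0518, 0.1653]
tool_rot: [0.0, 0.687, 0.726, -0.0]
contact_force: [0.7, -1.0, 0.9]
gripper_width: 1.001
frame mm [  54.1 -113.9  165.3] yaw 93.14 F [ 0.7 -1.   0.9] t 16.15 g 1.001
```

View pics/w13.png

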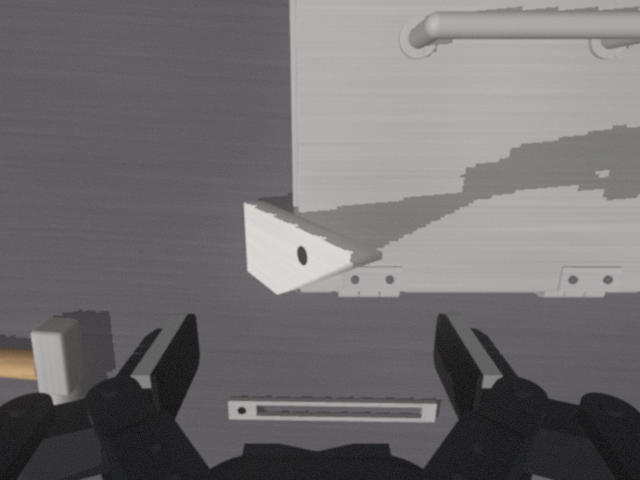

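View pics/s13.png

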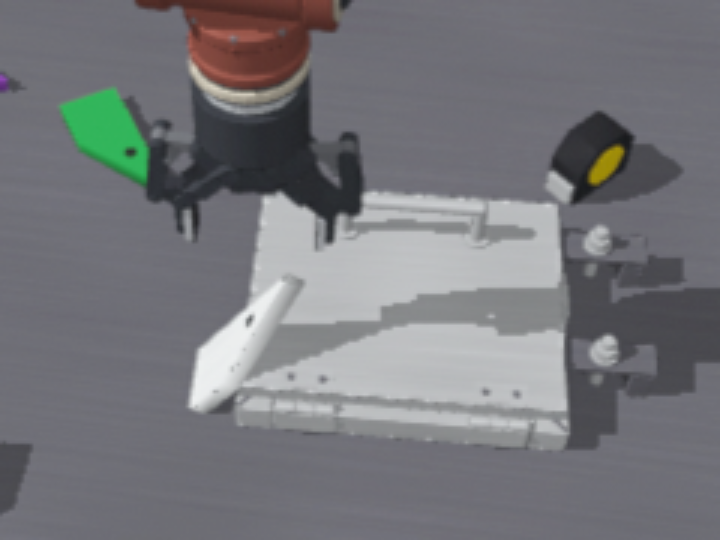

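```bash
python3 - <<'E'
from h import *
f=cam("wrist"); g=cam("scene")
for P in [(42,-86,118),(42,-166,8),(97,-166,8),(54,-114,165)]: print(P,np.round(proj(f,O+F@(np.array(P)/1000.)),0))
# triangulate tip: wrist (378,257); scene crop (297,277)/3
def tri(a,b):
    (p,d),(q,e)=a,b; A=np.array([d,-e]).T; t=np.linalg.lstsq(A,q-p,rcond=None)[0]; X=p+d*t[0];Y=q+e*t[1]; return ((((X+Y)/2)-O)@F*1000).round(1),np.linalg.norm(X-Y)*1000
for w,sc in [((380,257),(297,279)),((353,258),(283,273)),((247,203),(196,350)),((278,293),(192,405)),((250,272),(193,402))]:
    print(tri(ray(f,*w),ray(g,220+sc[0]/3,150+sc[1]/3)))
cv2.imwrite("pics/w14.png",cv2.resize(f["img"][180:310,220:400,::-1],None,fx=4,fy=4))
cv2.imwrite("pics/s14.png",cv2.resize(g["img"][225:305,270:350,::-1],None,fx=7,fy=7,interpolation=cv2.INTER_CUBIC))
E
```

```text
(42, -86, 118) [378. 248.]
(42, -166, 8) [250. 199.]
(97, -166, 8) [253. 268.]
(54, -114, 165) [322. 317.]
(array([ 47.1, -84.3, 116.7]), np.float64(0.7538799367192698))
(array([ 45.9, -96.5, 121. ]), np.float64(3.8509809329759883))
(array([  45.8, -168.3,    4.7]), np.float64(0.9333160019549698))
(array([ 110.9, -152.9,   26.5]), np.float64(15.311437101809037))
(array([  99. , -165.1,   11.9]), np.float64(5.633592699249548))
```

View pics/w14.png

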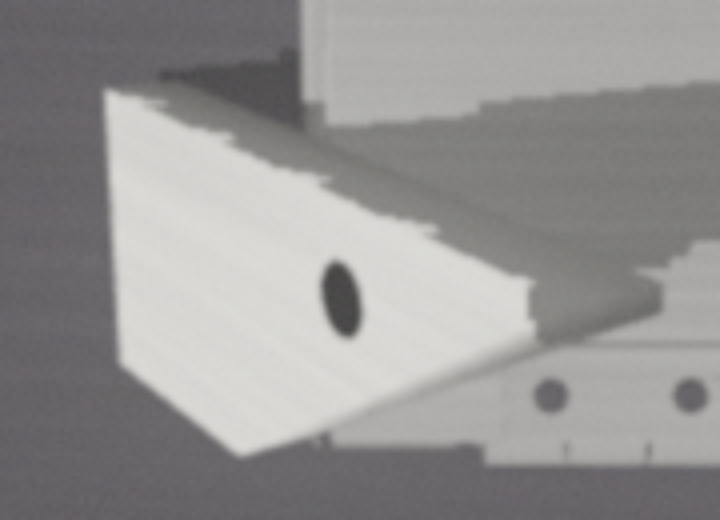

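View pics/s14.png

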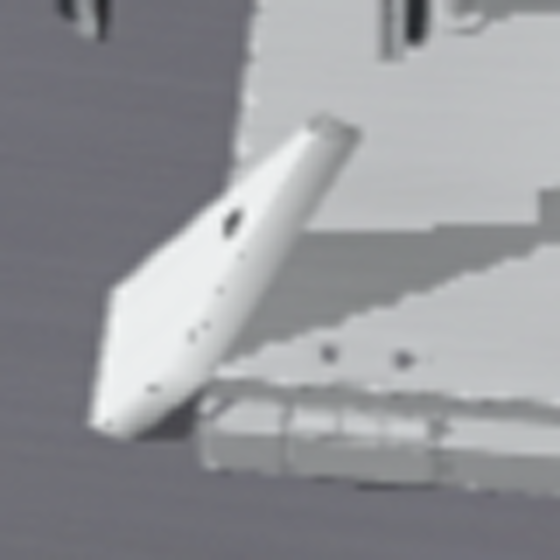

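```bash
python3 -m crank '[[0,0.4,2,0],[0,0,2.5,0],[0,0,2.5,0],[0,0,1.5,0],[0,0,0.6,0],[0,0,0,0]]'
python3 -c "from h import *;fr()"
python3 -m crank '[[-0.2,0,0,0],[-0.4,0,0,0],[-0.4,0,0,0],[-0.4,0,0,0],[-0.4,0,0,0],[0,0,0,0]]' 0.55
python3 -c "
from h import *
fr()
f=cam('wrist');cv2.imwrite('pics/w15.png',f['img'][:,:,::-1])
f=cam('scene');cv2.imwrite('pics/s15.png',cv2.resize(f['img'][150:330,220:460,::-1],None,fx=3,fy=3))"
```

```text
time: 16.85
tool_pos: [0.6007, 0.0497, 0.0722]
tool_rot: [-0.001, 0.689, 0.725, -0.001]
contact_force: [-0.7, -0.6, -0.7]
gripper_width: 0.998
frame mm [  57.2 -116.1   72.2] yaw 92.97 F [-0.7 -0.6 -0.7] t 16.85 g 0.998
time: 17.35
tool_pos: [0.6033, 0.0317, 0.0749]
tool_rot: [0.001, 0.688, 0.725, 0.0]
contact_force: [0.1, 0.3, -0.4]
gripper_width: 0.551
frame mm [  58.8 -134.2   74.9] yaw 93.01 F [ 0.1  0.3 -0.4] t 17.35 g 0.551
```

View pics/w15.png

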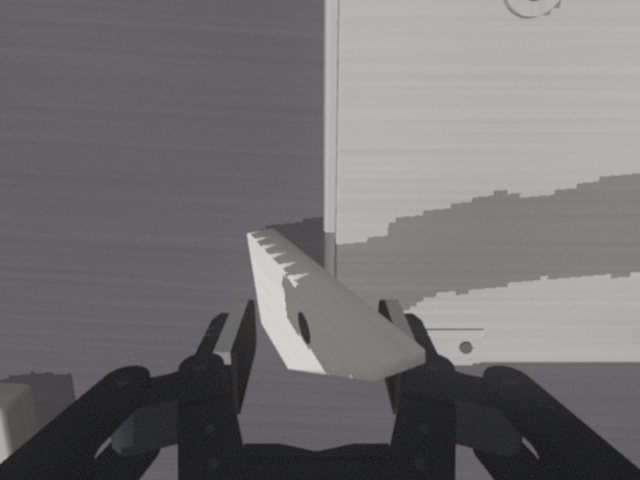

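View pics/s15.png

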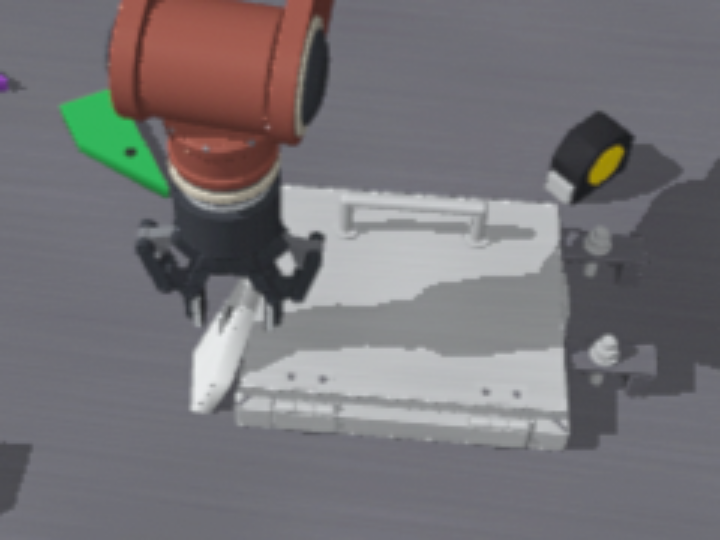

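```bash
python3 -m crank '[[-0.4,0,0,0],[-0.4,0,0,0],[-0.4,0,0,0],[-0.4,0,0,0],[-0.4,0,0,0],[0,0,0,0]]' 0.45
python3 -c "
from h import *
fr()
f=cam('wrist');cv2.imwrite('pics/w16.png',f['img'][:,:,::-1])"
```

```text
time: 17.95
tool_pos: [0.6039, 0.0118, 0.0742]
tool_rot: [0.0, 0.688, 0.725, -0.0]
contact_force: [0.1, -0.1, 0.3]
gripper_width: 0.45
frame mm [  58.4 -154.2   74.2] yaw 93.02 F [ 0.1 -0.1  0.3] t 17.95 g 0.45
```

View pics/w16.png

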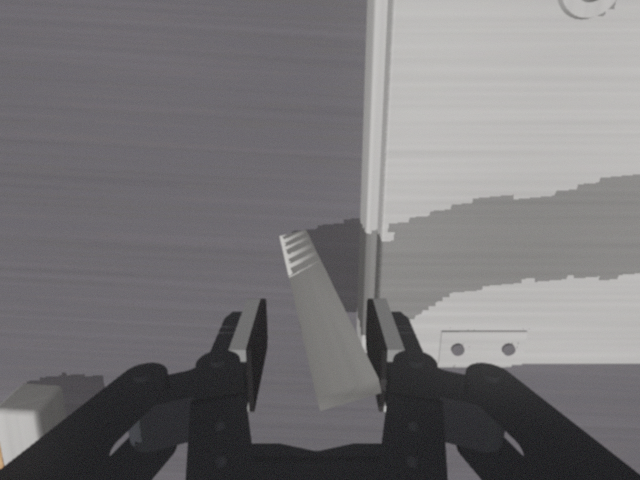

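```bash
python3 -m crank '[[-0.2,0,0,0],[0,0,0,0],[0,0,0,0],[0,0,0,0],[0,0,0,0]]' 0.3
python3 -m crank '[[0,0,0,0],[0,0,0,0],[0,0,0,0],[0,0,0,0]]' 0
python3 -c "
from h import *
fr()
f=cam('wrist');cv2.imwrite('pics/w17.png',f['img'][:,:,::-1])
f=cam('scene');cv2.imwrite('pics/s17.png',cv2.resize(f['img'][150:330,220:460,::-1],None,fx=3,fy=3))"
```

```text
time: 18.42
tool_pos: [0.604, 0.0108, 0.0743]
tool_rot: [-0.0, 0.688, 0.726, -0.0]
contact_force: [-0.3, -0.5, -0.1]
gripper_width: 0.301
time: 18.75
tool_pos: [0.604, 0.0107, 0.0743]
tool_rot: [0.0, 0.688, 0.726, -0.0]
contact_force: [0.1, 0.1, 0.4]
gripper_width: 0.166
frame mm [  58.4 -155.3   74.3] yaw 93.06 F [0.1 0.1 0.4] t 18.75 g 0.166
```

View pics/w17.png

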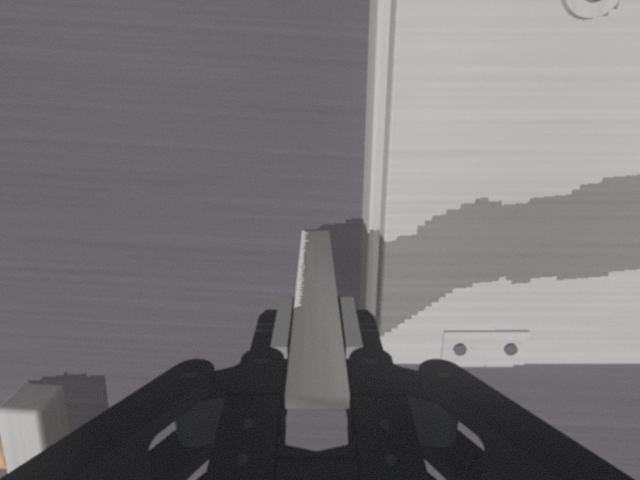

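View pics/s17.png

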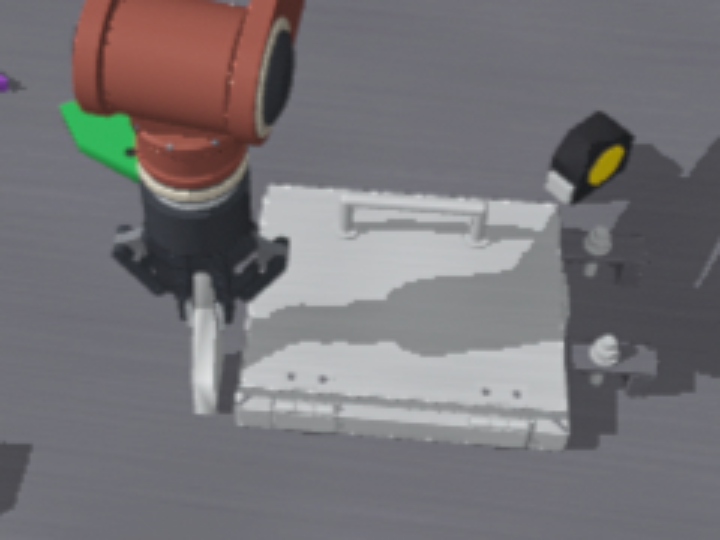

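```bash
python3 -m crank '[[0,0,-0.4,0],[0,0,0,0],[0.4,0,0,0],[0.4,0,0,0],[0.35,0,0,0],[0,0,0,0],[0,0,0,0]]'
python3 -c "
from h import *
fr()
f=cam('wrist');cv2.imwrite('pics/w18.png',f['img'][:,:,::-1])
g=cam('scene');cv2.imwrite('pics/s18.png',cv2.resize(g['img'][200:320,260:340,::-1],None,fx=5,fy=5,interpolation=cv2.INTER_CUBIC))
"
```

```text
time: 19.43
tool_pos: [0.6032, 0.0226, 0.0781]
tool_rot: [-0.0, 0.688, 0.726, -0.0]
contact_force: [-0.1, -1.0, -1.9]
gripper_width: 0.167
frame mm [  58.3 -143.3   78.1] yaw 93.1 F [-0.1 -1.  -1.9] t 19.43 g 0.167
```

View pics/s18.png

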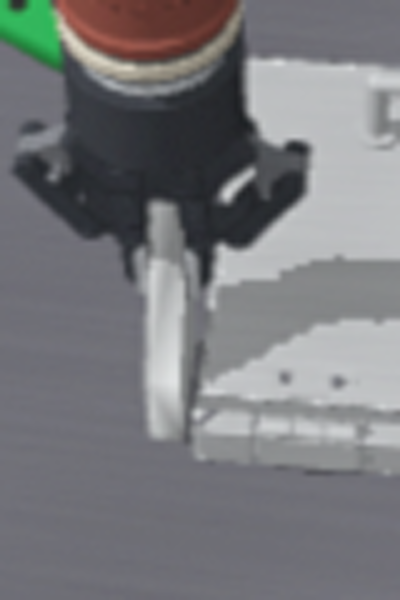

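View pics/w18.png

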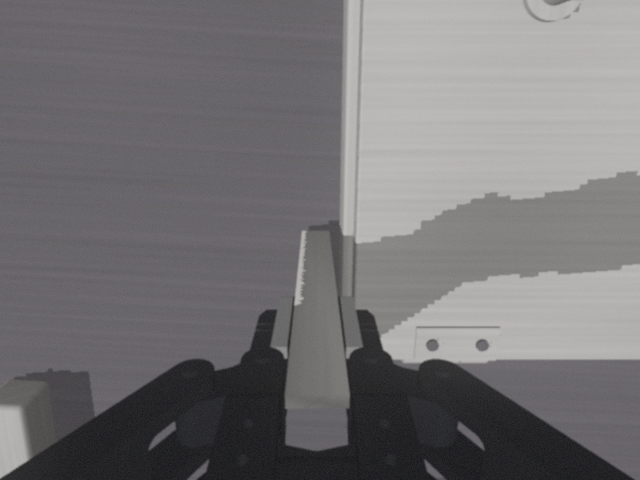

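```bash
python3 -m crank '[[0,-0.4,0,0],[0,0,0.2,0],[0,0,0.1,0],[0,0,0,0],[0,0,0,0]]'
python3 -c "from h import *;fr()"
python3 -m crank '[[0,0,0.1,0],[0,0,0.05,0],[0,0,0,0],[0,0,0,0]]'
python3 -c "from h import *;fr()"
```

```text
time: 19.95
tool_pos: [0.5993, 0.0219, 0.0751]
tool_rot: [-0.0, 0.688, 0.726, -0.0]
contact_force: [0.0, 0.5, -2.7]
gripper_width: 0.164
frame mm [  54.3 -143.8   75.1] yaw 93.06 F [ 0.   0.5 -2.7] t 19.95 g 0.164
time: 20.28
tool_pos: [0.5997, 0.0219, 0.0743]
tool_rot: [0.0, 0.688, 0.726, 0.0]
contact_force: [-0.9, -0.1, 0.2]
gripper_width: 0.169
frame mm [  54.8 -143.8   74.3] yaw 93.07 F [-0.9 -0.1  0.2] t 20.28 g 0.169
```

```bash
python3 -m crank '[[0,0,0.1,0],[0,0,0,0],[0,0,0,0]]'
python3 -c "from h import *;fr()"
python3 -m crank '[[0,0,0,0],[0,0,0,0],[0,0,0,0],[0,0,0,0]]' 0.4
python3 -c "
from h import *
fr()
f=cam('wrist');cv2.imwrite('pics/w19.png',f['img'][:,:,::-1])
g=cam('scene');cv2.imwrite('pics/s19.png',cv2.resize(g['img'][200:320,260:340,::-1],None,fx=5,fy=5,interpolation=cv2.INTER_CUBIC))
"
```

```text
time: 20.53
tool_pos: [0.5999, 0.0219, 0.0742]
tool_rot: [0.0, 0.688, 0.726, 0.0]
contact_force: [-2.5, -0.3, 5.3]
gripper_width: 0.166
frame mm [  54.9 -143.8   74.2] yaw 93.07 F [-2.5 -0.3  5.3] t 20.53 g 0.166
time: 20.87
tool_pos: [0.5994, 0.022, 0.0726]
tool_rot: [-0.0, 0.688, 0.726, 0.0]
contact_force: [0.0, 0.2, 0.0]
gripper_width: 0.405
frame mm [  54.4 -143.8   72.6] yaw 93.06 F [0.  0.2 0. ] t 20.87 g 0.405
```

View pics/s19.png

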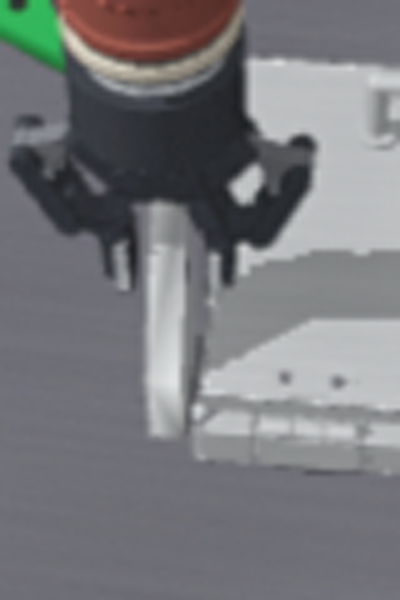

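View pics/w19.png

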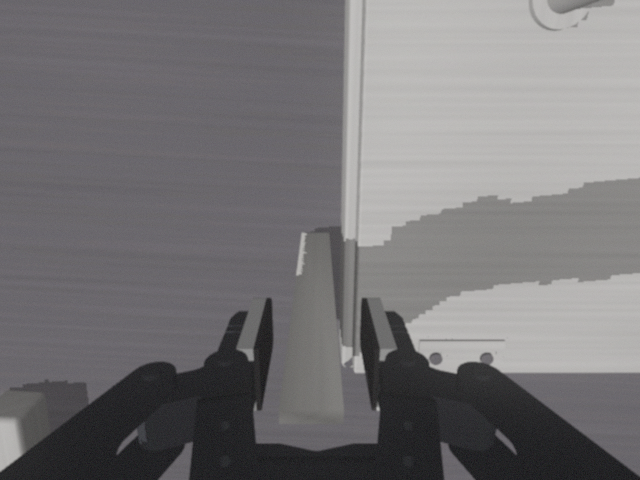

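```bash
python3 -m crank '[[0,0,-1,0],[0,0,-2,0],[0,0,-3,0],[0,0,-3,0],[0,0,-3,0],[0,0,-3,0],[-0,0,0,0.8],[0,0,0,1.15],[0,0,0,1.15],[0,0,0,1.15]]'
python3 -m crank '[[0,0,0,1.15],[0,0,0,1.15],[0,0,0,1.15],[0,0,0,1.15],[0,0,0,1.15],[0,0,0,1.15],[0,0,0,1.15],[0,0,0,1.15],[0,0,0,1.15],[0,0,0,0.5]]' 0.9
python3 -c "
from h import *
fr()
g=cam('scene');cv2.imwrite('pics/s20.png',cv2.resize(g['img'][150:330,220:460,::-1],None,fx=3,fy=3,interpolation=cv2.INTER_CUBIC))
g=cam('top');cv2.imwrite('pics/t20.png',g['img'][:,:,::-1])
"
```

```text
time: 21.8
tool_pos: [0.5996, 0.022, 0.224]
tool_rot: [0.0, 0.833, 0.554, 0.001]
contact_force: [-1.2, -0.7, -0.9]
gripper_width: 0.402
time: 22.63
tool_pos: [0.5995, 0.022, 0.2237]
tool_rot: [0.0, 1.0, 0.019, 0.0]
contact_force: [0.7, 0.5, -0.1]
gripper_width: 0.902
frame mm [  54.5 -143.8  223.7] yaw 2.18 F [ 0.7  0.5 -0.1] t 22.63 g 0.902
```

View pics/s20.png

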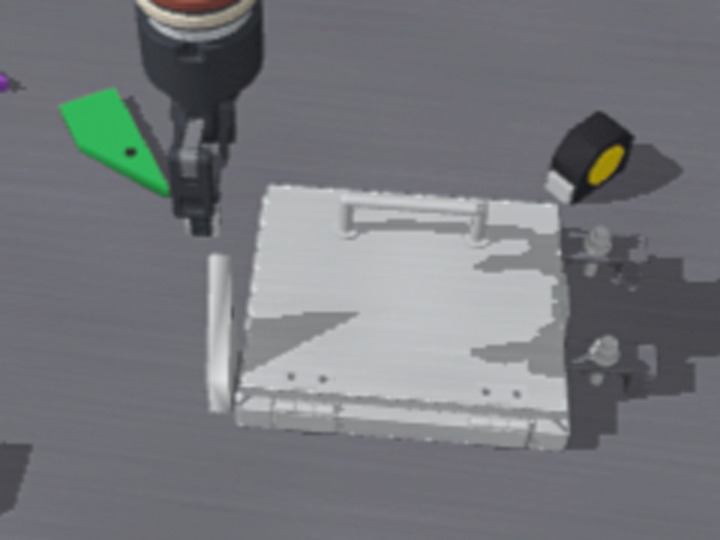

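View pics/t20.png

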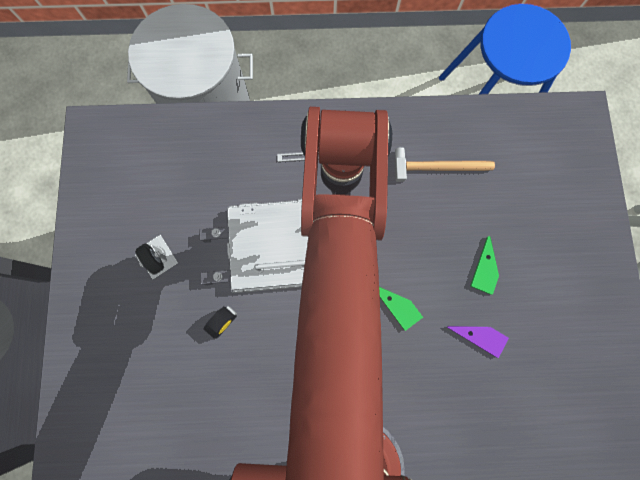

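```bash
python3 -m crank '[[0,0,0,-0.13],[-2.3,-2.88,0,0],[-2.3,-2.88,0,0],[-2.3,-2.88,0,0],[-2.3,-2.88,0,0],[-2.35,-2.86,0,0],[0,0,2,0],[0,0,2,0],[0,0,0,0],[0,0,0,0]]'
python3 -c "
from h import *
s,M=fr()
f=cam('wrist');cv2.imwrite('pics/w21.png',f['img'][:,:,::-1])
for x in (-55,55): print(proj(f,O+F@np.array([-.061,x/1000,.087])))
"
```

```text
time: 23.57
tool_pos: [0.4751, 0.159, 0.182]
tool_rot: [0.0, 1.0, 0.029, -0.001]
contact_force: [0.4, 0.4, 0.3]
gripper_width: 0.898
frame mm [-62.5  -0.5 182. ] yaw 3.32 F [0.4 0.4 0.3] t 23.57 g 0.898
(np.float64(318.4144078731991), np.float64(319.96802661999834))
(np.float64(319.8162404843972), np.float64(147.74117473388313))
```

View pics/w21.png

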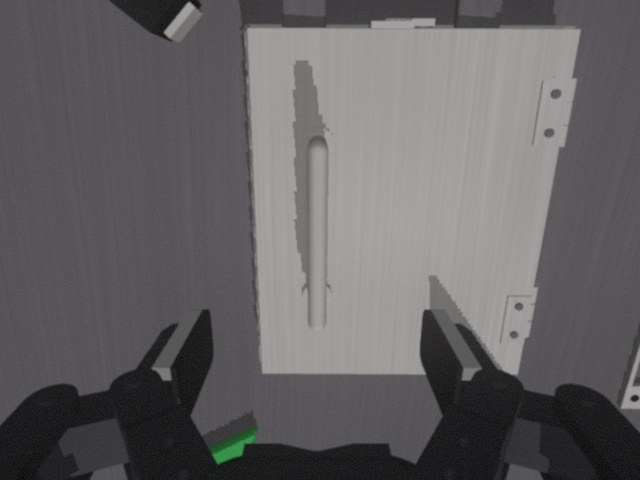

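```bash
python3 -m crank '[[0.15,0,2.5,0],[0,0,3,0],[0,0,3,0],[0,0,1.8,0],[0,0,1,0],[0,0,0,0],[0,0,0,0]]' 0.6
python3 -c "from h import *;fr()"
python3 -m crank '[[0,0,0,0],[0,0,0,0],[0,0,0,0],[0,0,0,0],[0,0,0,0],[0,0,0,0]]' 0
python3 -c "
from h import *
s,M=fr()
f=cam('wrist');cv2.imwrite('pics/w22.png',f['img'][:,:,::-1])
"
```

```text
time: 24.2
tool_pos: [0.4786, 0.159, 0.0711]
tool_rot: [-0.0, 1.0, 0.028, 0.001]
contact_force: [0.6, -0.1, -0.3]
gripper_width: 0.601
frame mm [-59.   -0.6  71.1] yaw 3.23 F [ 0.6 -0.1 -0.3] t 24.2 g 0.601
time: 24.7
tool_pos: [0.4754, 0.1592, 0.0714]
tool_rot: [0.0, 1.0, 0.028, -0.003]
contact_force: [-13.0, -1.9, 13.7]
gripper_width: 0.113
frame mm [-62.2  -0.3  71.4] yaw 3.26 F [-13.   -1.9  13.7] t 24.7 g 0.113
```

View pics/w22.png

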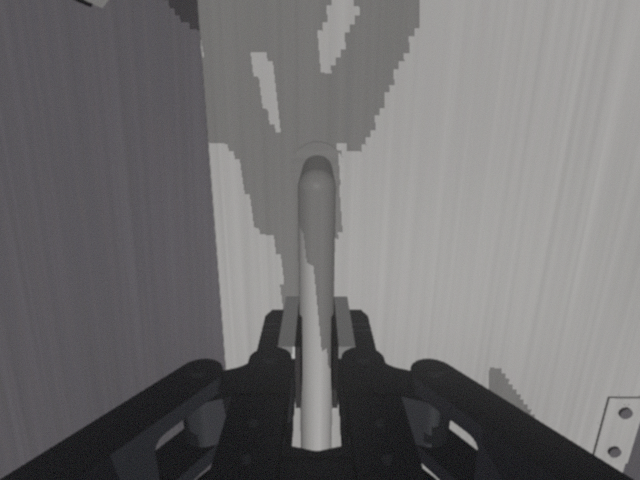

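```bash
python3 -m crank '[[0.03,0,-0.85,0],[0.14,0,-0.84,0],[0.32,0,-0.82,0],[0.42,0,-0.8,0],[0.48,0,-0.78,0],[0.52,0,-0.74,0],[0.56,0,-0.72,0],[0.59,0,-0.68,0],[0.63,0,-0.65,0],[0.67,0,-0.63,0]]'
python3 -c "
from h import *
s,M=fr()
f=cam('scene');cv2.imwrite('pics/s23.png',cv2.resize(f['img'][130:330,190:460,::-1],None,fx=2.9,fy=2.9))
"
```

```text
time: 25.58
tool_pos: [0.5194, 0.1615, 0.1442]
tool_rot: [0.0, 1.0, 0.028, -0.003]
contact_force: [-4.2, 0.1, -5.0]
gripper_width: 0.115
frame mm [-18.1  -0.2 144.2] yaw 3.25 F [-4.2  0.1 -5. ] t 25.58 g 0.115
```

View pics/s23.png

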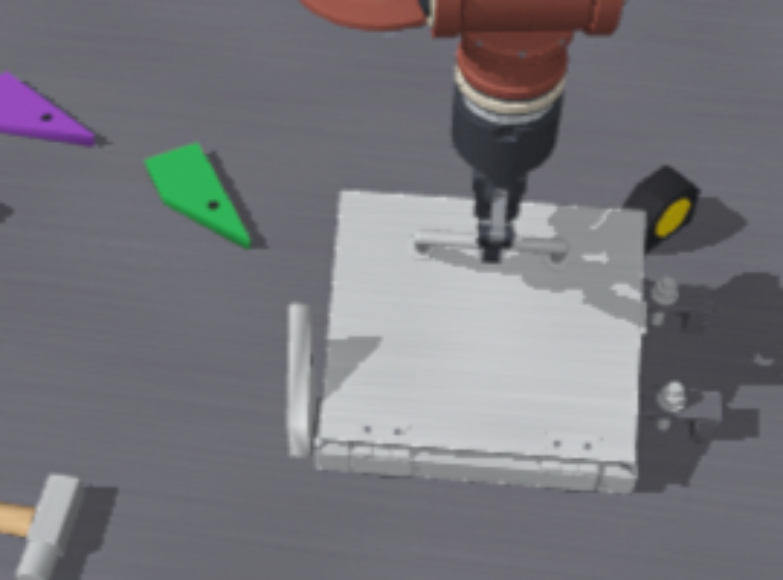

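```bash
python3 -m crank '[[0.7,0,-0.58,0],[0.72,0,-0.56,0],[0.76,0,-0.5,0],[0.78,0,-0.48,0],[0.81,0,-0.42,0],[0.82,0,-0.39,0],[0.85,0,-0.33,0],[0.85,0,-0.31,0],[0.88,0,-0.24,0],[0.88,0,-0.22,0]]'
python3 -m crank '[[0,0,0,0],[0,0,0,0],[0,0,0,0]]'
python3 - <<'E'
from h import *
s,M=fr()
p=(s["tool_pos"]-O)@F*1000
H=np.array([102.8,32]); a=np.degrees(np.arctan2(p[2]+15.6-H[1],H[0]-p[0])); print("leaf",a-18.43,"R",np.hypot(p[2]+15.6-H[1],H[0]-p[0]))
f=cam('scene');cv2.imwrite('pics/s24.png',cv2.resize(f['img'][130:330,190:460,::-1],None,fx=2.9,fy=2.9))
f=cam('wrist');cv2.imwrite('pics/w24.png',f['img'][:,:,::-1])
E
```

```text
time: 26.47
tool_pos: [0.6031, 0.1661, 0.1908]
tool_rot: [0.0, 1.0, 0.028, 0.002]
contact_force: [-6.6, -1.3, 10.7]
gripper_width: 0.111
time: 26.72
tool_pos: [0.603, 0.1661, 0.1908]
tool_rot: [0.0, 1.0, 0.028, 0.002]
contact_force: [-6.8, -2.1, 11.6]
gripper_width: 0.114
frame mm [ 65.6  -0.  190.8] yaw 3.25 F [-6.8 -2.1 11.6] t 26.72 g 0.114
leaf 59.54300013586029 R 178.33532995227793
```

View pics/s24.png

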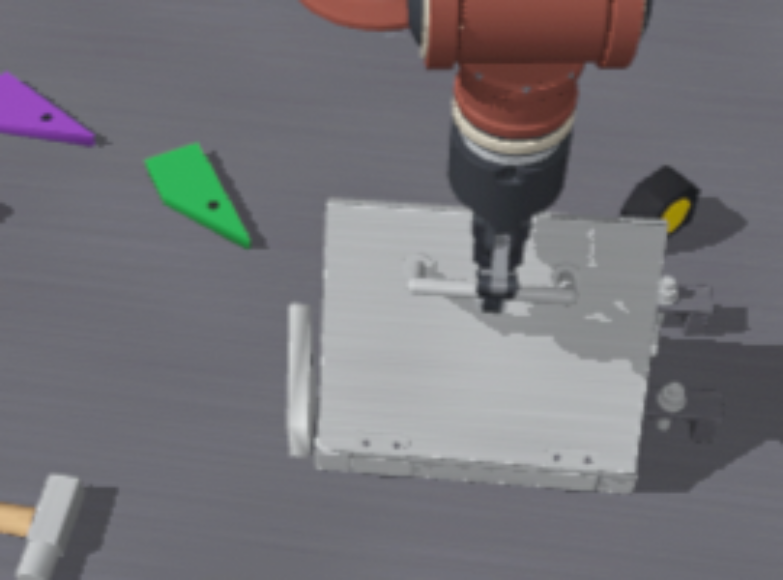

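View pics/w24.png

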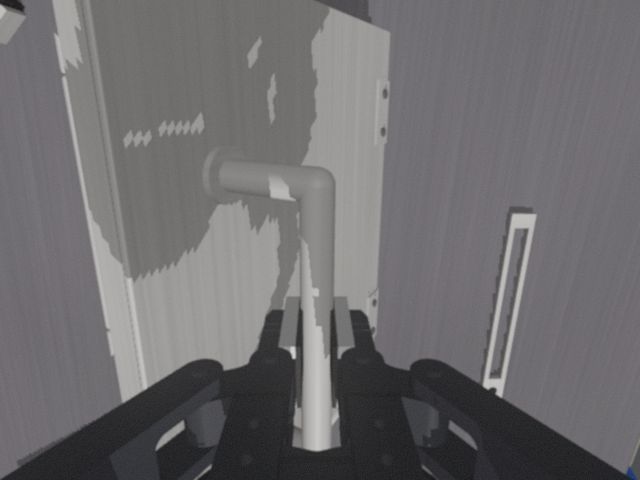

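```bash
python3 - <<'E'
from h import *
f=cam('scene');g=cam('top')
im=f['img'][:,:,::-1]
cv2.imwrite('pics/s25.png',np.hstack([cv2.resize(im[190:220,290:330],None,fx=10,fy=10,interpolation=cv2.INTER_CUBIC),cv2.resize(im[190:220,400:440],None,fx=10,fy=10,interpolation=cv2.INTER_CUBIC)]))
cv2.imwrite('pics/t25.png',cv2.resize(g['img'][170:310,200:360,::-1],None,fx=4.2,fy=4.2,interpolation=cv2.INTER_CUBIC))
for t in (57,60,63):
  r=np.radians(t); d=np.array([-np.cos(r),np.sin(r)]);n=np.array([np.sin(r),np.cos(r)])
  o=[]
  for y in (-125,125):
   for k in (0,15):
    q=np.array([103.4,32])+209*d+k*n; P=O+F@(np.array([q[0],y,q[1]])/1000); o.append(np.round(proj(f,P),1).tolist()+np.round(proj(g,P),1).tolist())
  print(t,o)
E
```

```text
57 [[302.7, 196.1, 332.4, 226.8], [301.9, 197.9, 331.9, 220.1], [417.9, 204.0, 213.8, 236.8], [418.9, 205.9, 212.7, 230.1]]
60 [[302.1, 197.5, 332.1, 221.9], [301.3, 199.7, 331.6, 215.0], [418.6, 205.5, 213.0, 231.9], [419.5, 207.9, 211.9, 225.0]]
63 [[301.6, 199.3, 331.7, 216.9], [300.7, 201.8, 331.2, 209.9], [419.2, 207.3, 212.2, 226.8], [420.1, 210.1, 211.2, 219.8]]
```

View pics/s25.png

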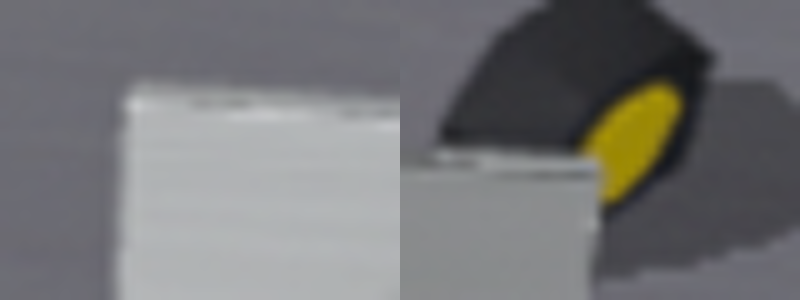

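View pics/t25.png

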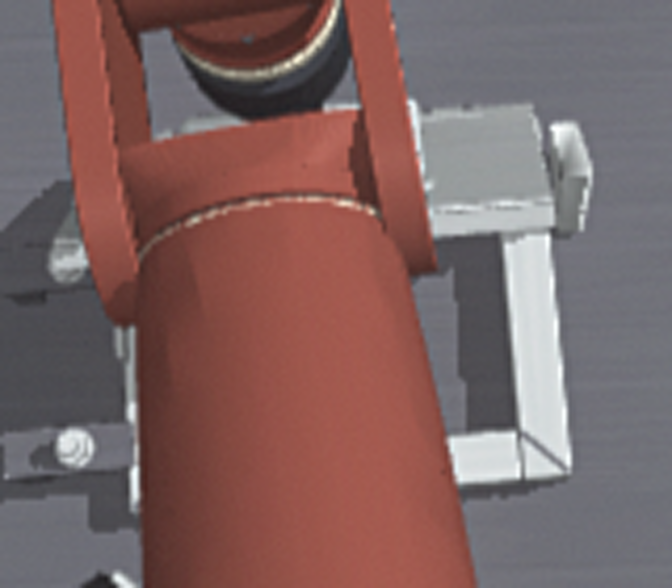

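```bash
python3 -m crank '[[0.15,0,-0.2,0],[0.15,0,-0.1,0],[0,0,0,0],[0,0,0,0]]'
python3 - <<'E'
from h import *
s,M=fr(); p=(s["tool_pos"]-O)@F*1000
print("leaf by x",np.degrees(np.arccos((102.8-p[0])/173.9))-18.43)
g=cam('top'); cv2.imwrite('pics/t26.png',cv2.resize(g['img'][180:240,290:350,::-1],None,fx=10,fy=10,interpolation=cv2.INTER_CUBIC))
G=g['img'].astype(float).mean(2)
for u in (310,315,320,325,328): print(u,G[205:232,u].astype(int).tolist())
for t in (58,60,62):
  r=np.radians(t); d=np.array([-np.cos(r),np.sin(r)]);n=np.array([np.sin(r),np.cos(r)])
  for y in (-110,): print(t,[np.round(proj(g,O+F@(np.array([*(np.array([102.8,32])+209*d+k*n)[:1],y,(np.array([102.8,32])+209*d+k*n)[1]])/1000)),1).tolist() for k in (0,15)])
E
```

```text
time: 27.25
tool_pos: [0.6047, 0.1662, 0.1912]
tool_rot: [0.0, 1.0, 0.028, 0.0]
contact_force: [-5.9, -0.6, 3.9]
gripper_width: 0.118
frame mm [ 67.3   0.  191.2] yaw 3.25 F [-5.9 -0.6  3.9] t 27.25 g 0.118
leaf by x 59.799238875331916
310 [154, 154, 153, 153, 153, 153, 154, 154, 154, 154, 153, 148, 159, 211, 173, 191, 200, 199, 193, 162, 83, 77, 81, 82, 81, 81, 82]
315 [154, 155, 155, 153, 154, 155, 155, 153, 154, 153, 152, 161, 180, 167, 194, 196, 198, 199, 190, 131, 79, 80, 79, 80, 82, 82, 82]
320 [154, 155, 153, 154, 153, 154, 155, 156, 153, 152, 154, 179, 224, 149, 190, 198, 196, 197, 191, 150, 150, 151, 169, 221, 218, 207, 197]
325 [155, 154, 154, 154, 154, 154, 155, 154, 154, 152, 156, 175, 200, 195, 196, 197, 197, 190, 167, 145, 166, 220, 223, 219, 219, 218, 219]
328 [153, 155, 157, 156, 156, 156, 156, 155, 154, 153, 164, 195, 179, 194, 196, 197, 197, 189, 156, 142, 163, 220, 219, 217, 216, 216, 216]
58 [[325.2, 226.1], [324.7, 219.3]]
60 [[325.0, 222.8], [324.5, 215.9]]
62 [[324.7, 219.4], [324.2, 212.5]]
```

View pics/t26.png

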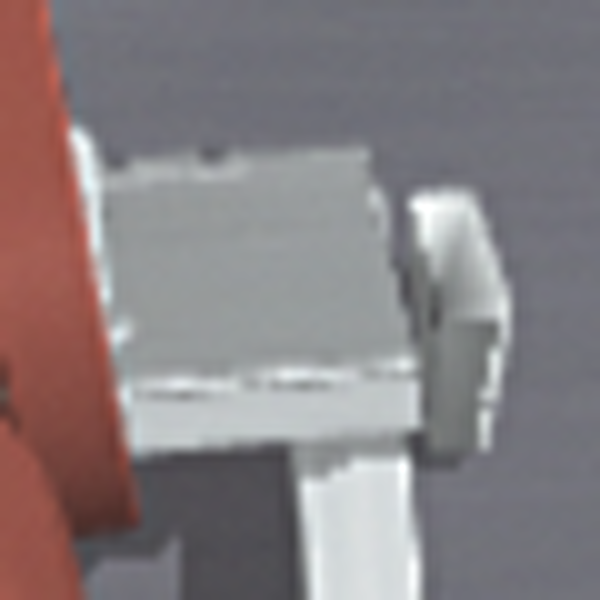

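```bash
python3 -m crank '[[0.02,0,0,0],[0,0,0,0],[0,0,0,0],[0,0,0,0],[0,0,0,0],[0,0,0,0],[0,0,0,0],[0,0,0,0]]'
python3 - <<'E'
from h import *
s,M=fr(); p=(s["tool_pos"]-O)@F*1000; print(abs(s["joint_vel"]).max())
print("leaf by x",np.degrees(np.arccos((102.8-p[0])/173.9))-18.43)
g=cam('top'); G=g['img'].astype(float).mean(2); print(G[205:232,325].astype(int).tolist())
cv2.imwrite('pics/t27.png',g['img'][:,:,::-1])
f=cam('scene'); cv2.imwrite('pics/s27.png',f['img'][:,:,::-1])
cv2.imwrite('pics/s28.png',cv2.resize(f['img'][225:315,270:390,::-1],None,fx=6,fy=6,interpolation=cv2.INTER_CUBIC))
E
```

```text
time: 27.97
tool_pos: [0.6048, 0.1662, 0.1913]
tool_rot: [0.0, 1.0, 0.028, 0.0]
contact_force: [-6.4, -0.6, 4.6]
gripper_width: 0.11
frame mm [ 67.4  -0.  191.3] yaw 3.25 F [-6.4 -0.6  4.6] t 27.97 g 0.11
0.001537481035057536
leaf by x 59.828980484921296
[155, 155, 153, 153, 155, 155, 153, 155, 154, 152, 156, 185, 220, 197, 197, 197, 196, 190, 167, 144, 164, 220, 223, 219, 218, 219, 218]
```

View pics/s27.png

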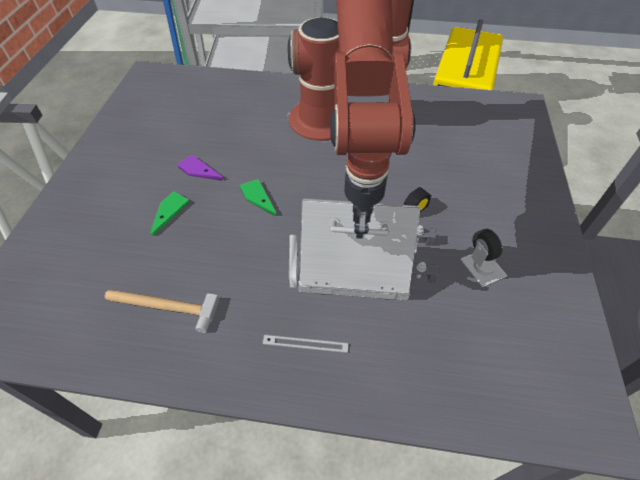

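View pics/s28.png

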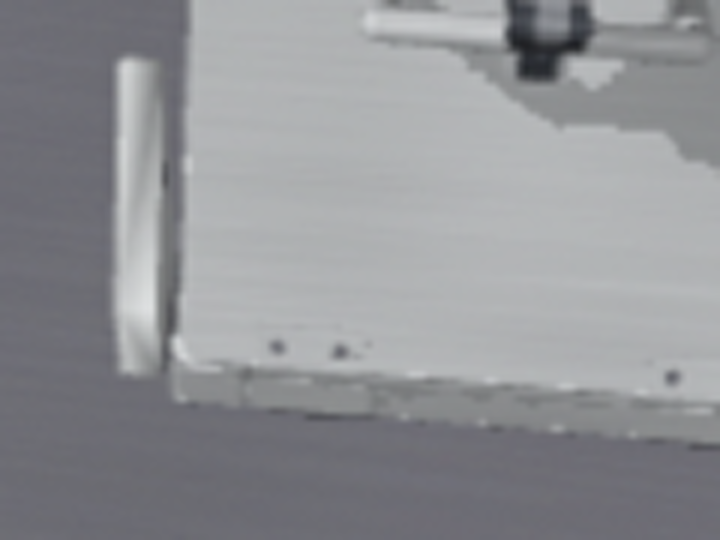

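View pics/t27.png

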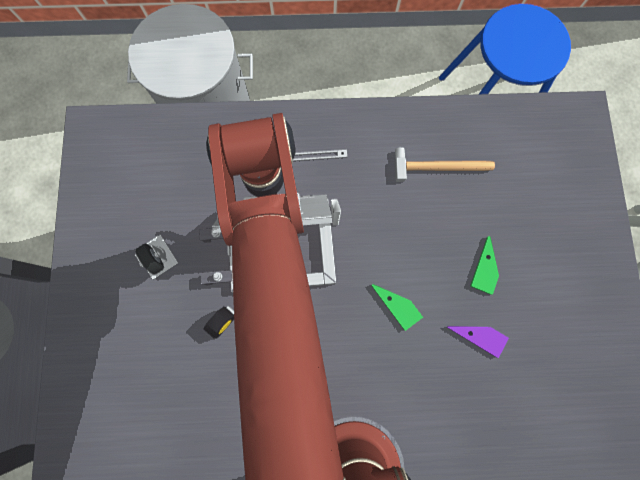

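```bash
python3 -c "
from plant import manip
print(manip.job_done())"
```

```text
the job is handed in; nothing more can be done
None
```

The gauge is standing beside the frame and let go, and the arm is holding the leaf at about 60 degrees. I handed the job in at about 28 s; no verdict is reported.

**Gauge:** The tool can't tilt, so I gripped the gauge by its foot end and levered it up over the leaf's edge. I let it lean there, then pinched it upright across its thickness. It now stands on its foot roughly 6 mm from the right-hand side of the frame, near the hinge and square to the frame to within about half a degree. Its slope leans the same way as the leaf.

**Leaf:** I then gripped the handle bar and swung the leaf up along its arc.

**Last checks:**
- **Leaf angle:** the top camera puts the leaf at about 60.0° and the tool position at about 59.8°. Before the last 1° correction, the scene camera read 1–2° higher than these two. I trusted it least because it is the least sensitive to the angle.
- **Steadiness:** the arm was still, with about 8 N at the tool.
- **Gauge and other objects:** the last images show the gauge upright and clear of the leaf. The other things on the bench look where they were; I judged that by eye rather than measuring.
- **Grip on the bar:** the tool ended about 4 mm higher relative to the bar than when I first gripped it, so the bar probably slid a little between the pads. The grip still held.
- **Force while levering:** the wrist force reached about 67 N, under the 120 N limit.

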